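Turn the tablet screen up on the desktop filing cabinet

TASK

The office tablet has been left lying on its screen on top of the low steel cabinet. Slide it out over the cabinet's front edge until you can get a finger under it, take hold of the overhanging edge and turn the tablet over. Lay it down gently without letting it flop, and leave it lying flat, screen up, with no part of it sticking out past the edges of the cabinet's top; leave the pen pot, tape dispenser and stapler where they are.

Things in the scene. Friction and masses are not known exactly. Their poses are not given: they have to be found in the camera images.
- tablet_mid (a point): centre (half-way up) of the tablet, a rigid slab in a blue case with black corners: 128 mm along its x, 200 along its y, 12 thick, 0.3 to 0.5 kg, too wide to grasp across. Its z comes out of its BACK (ribbed panel, camera): up at the start, straight down when done. At the start its x lies within 0.15 rad of the cabinet's x and its front long side is 10 to 60 mm in from the front edge.
- corner_a (a point): corner of the tablet at its own x = -64 mm, y = -100 mm, at mid-thickness (6 mm above the face it lies on)
- corner_b (a point): corner of the tablet at its own x = -64 mm, y = 100 mm, at mid-thickness (6 mm above the face it lies on)
- corner_c (a point): corner of the tablet at its own x = 64 mm, y = 100 mm, at mid-thickness (6 mm above the face it lies on)
- corner_d (a point): corner of the tablet at its own x = 64 mm, y = -100 mm, at mid-thickness (6 mm above the face it lies on)
- cab_top (a point): centre of the flat top of the fixed grey steel two-drawer desktop cabinet: 360 mm deep (its x, from front to back), 360 wide (its y), top 110 above the desk. Its x points 49 to 77 degrees to the left of straight ahead. Front (-x) and side edges are plain and square; along the back runs a lip 14 mm high, 8 thick. Friction of case on steel about 0.6.
- cab_edge (a point): middle of the cabinet's front upper edge, 180 mm in front of cab_top at the same height; below it the flat drawer front (recessed pulls, nothing proud) drops to the desk
- penpot: pale blue pen pot with pens, standing on the cabinet's top in one of its back corners, behind the tablet: 72 mm across, pens reach 130 mm above its foot; origin at the centre of its foot
- tapedisp: blue tape dispenser on the cabinet's top in the other back corner, lying along the back lip: 115 mm long (its x), 56 mm wide, 84 mm high to the top of the roll; origin at the centre of its underside
- stapler: red and black stapler on the desk to the right of the cabinet, 135 mm long, 36 mm wide, 48 mm high; origin at the centre of its underside
- tablet: the same tablet; origin at the centre of its screen face (6 mm below tablet_mid along its z), same axes
- cabinet: the same cabinet; origin on the desk under the middle of its top, same axes as cab_top

How it is judged:
On the way, in this order (a step that is already met when the one before it is completed fails the run):
1. the tablet lies flat, still screen down, with its middle still over the cabinet's top and one whole side of it slid out at least 15 mm past the front edge (angle between tablet_mid's own z axis and vertical below 0.1 rad and (x of each of corner_a, corner_b in the frame of cab_top below -0.195 m or x of each of corner_b, corner_c in the frame of cab_top below -0.195 m or x of each of corner_c, corner_d in the frame of cab_top below -0.195 m or x of each of corner_d, corner_a in the frame of cab_top below -0.195 m) and z of tablet_mid in the frame of cab_top between 0.002 and 0.012 m), for 0.2 s.
2. the tablet, in the fingers, has been turned past upright (its back leans at least 100 degrees from straight up) (angle between tablet_mid's own z axis and vertical above 1.75 rad and contact force between tablet and the fingers above 0.3 N), for 0.1 s.
At the end, for the whole second after the job is handed in: The tablet lies flat (within 3.5 degrees) with its screen up on the cabinet's top, at rest, all four corners within the top (at most 2 mm past the front or side edges, in front of the back lip); pen pot, tape dispenser and stapler stand within 30 mm of where they were (angle between tablet_mid's own z axis and vertical above 3.08 rad and x of corner_a in the frame of cab_top between -0.182 and 0.174 m and y of corner_a in the frame of cab_top between -0.182 and 0.182 m and x of corner_b in the frame of cab_top between -0.182 and 0.174 m and y of corner_b in the frame of cab_top between -0.182 and 0.182 m and x of corner_c in the frame of cab_top between -0.182 and 0.174 m and y of corner_c in the frame of cab_top between -0.182 and 0.182 m and x of corner_d in the frame of cab_top between -0.182 and 0.174 m and y of corner_d in the frame of cab_top between -0.182 and 0.182 m and z of tablet_mid in the frame of cab_top between 0.002 and 0.011 m and linear speed of tablet below 0.02 m/s and contact force between tablet and cabinet above 0.5 N and distance of each of penpot, tapedisp, stapler from where it was at the start of the episode below 0.03 m and angle between each of penpot, tapedisp, stapler's own z axis and vertical below 0.2 rad); the robot touches nothing.
It fails at once if the tablet drops off the cabinet (its middle comes more than 15 mm below the level of the top) (z of tablet_mid in the frame of cab_top below -0.015 m).
It fails at once if the tablet is let flop or slammed down (it turns faster than 7 rad/s, as when its raised edge falls more than about 30 mm, or strikes the cabinet with more than 80 N) (angular speed of tablet above 7 rad/s or contact force between tablet and cabinet above 80 N).
It fails at once if the pen pot, tape dispenser or stapler is pushed more than 30 mm or knocked over (distance of any of penpot, tapedisp, stapler from where it was at the start of the episode above 0.03 m or angle between any of penpot, tapedisp, stapler's own z axis and vertical above 0.5 rad).
It also fails if it takes over 72 s, if anything falls off the work surface, if the arm or the gripper's body presses on something with over 40 N, if the wrist force passes 120 N, or if a joint passes its speed limit or range.

ROBOT

A 6-joint arm with a two-finger parallel gripper is mounted at the origin on the work surface. World frame = base frame: x ahead of the robot, y to its left, z up, the work surface at z = 0. Lengths are in m, angles in rad, forces in N, time in s.
With the tool pointing down it reaches from about 0.425 to 0.95 m from the base axis. Payload 3.5 kg.
Tool frame: the origin (TCP) lies on the centre line of the jaws, within the pads' length; the fingertips stand manip.finger_overhang ahead of it and the grasp point (between the pads) lies 2 mm behind it (manip.finger_overhang is the distance from the TCP to the fingertips, in m); z points along the fingers, y is the direction in which the jaws open and shut (so a half turn about z gives the same grasp; the last joint's range is limited). The gripper opens to 85 mm and grips with 20 to 120 N. Pads are 22 mm wide; open, the fingers measure 114 mm over their backs; the gripper's body (76 mm by 85 mm) begins 54 mm behind the grasp point. The pads swing forward as they close: fully open they stand 13 mm farther back than shut.
Start: joints at [-1.45, 0.286, 1.577, -0, 1.279, -0.15], TCP at [0.181, -0.65, 0.228] pointing down, gripper open.
Joint ranges: [-2.77, 2.77], [-0.9, 2.22], [0.21, 2.48], [-1.53, 4.67], [0.24, 2.81], [-2.84, 2.84]. Speed limits (rad/s): [2.79, 2.79, 3.14, 3.14, 3.14, 3.14].

INTERFACE

Orientations are given as [roll, pitch, yaw] about the fixed x, y, z axes, in that order (R = Rz(yaw) Ry(pitch) Rx(roll)).
In Python, from station import read_state, grab_frame, manip gives the robot as it stands.
- The arm moves only by the tool arm_command, never from a script. Its argument "series" is a list of rows, each a list of 5 numbers: the shift along the tool's x, y, z as a fraction of full scale, then the turn about the tool's z as a fraction of full scale, then the closure, from 0 (fully open) to 1 (shut). A call has exactly 10 rows; each row shifts and turns the commanded pose from where the row before left it, along the tool's axes as they then stand; what a row does not reach is not made up. Full scale, the value 1, is 30 mm for a shift and 0.08 rad for a turn. A row lasts 1/12 s, in which the tool goes at most 41.7 mm and 7.16 degrees, less where a joint would pass 70% of its speed; a pose out of reach is approached as far as the arm can. A call with a number of a shift or a turn outside -1 to 1 is refused whole. A call with a gripper value outside its range is refused whole. The fingers move at their own pace and stop on an object; the grip force is fixed at half the most. Time passes only in rows, so rows that do not move let the fingers close, or fill a call up. It gives the time, the measured TCP pose, the force and the opening at its end, in the units of the state.
- read_state(): the state, without advancing time (a new reading comes with each control period).
- grab_frame(name): name is "scene" or "side" or "wrist"; returns a dict with "frame" (400x640x3 uint8, red, green, blue), "depth" (400x640 float32, m along the optical axis (not along the pixel's ray), 0 where there is no reading), "intrinsics" (3x3 intrinsics, pixels), "R" (3x3) and "t" (3): a world point X has camera coordinates R X + t. Camera axes: x right, y down, z forward; pixel columns grow to the right and rows downward; lengths in m; the calibration is good to about 2 mm. A picture is of the moment at which its call begins.
- manip.sign_off(): hands the job in, once; it reports no verdict.
The state is a dict: "time": time; "joint_positions": joint angles; "qvel": joint speeds; "tau": joint torques, N m; "position": TCP position; "eef_rot": TCP orientation; "contact_force": force on the tool from outside, world axes, zero at the start; "wrist_torque": the same for the moment, N m; "opening": finger opening in m.
Only numpy, scipy, OpenCV 4.12 (cv2) and the standard library are available. Lean on these libraries where they do the work, as an engineer would, in place of code of your own. Each camera call takes 0.05 s, during which the arm holds its last target.

## Working session

There is one attempt and no reset: what is moved stays moved. The work goes in short steps, Python scripts to look and compute and a tool call to move; the robot and the scene stay as the last step left them, time stands still between calls to the robot, and variables do not carry over. Pictures are saved under pics/ and viewed, and the job is handed in when it is done.

Besides the shell and the picture viewer there is one more tool, called after ">>>" as a command line: name --pt "numbers of a row" for each row, then --argument value for the rest. arm_command: Moves the arm, as the interface text tells. Its arguments: {"type":"object","properties":{"series":{"type":"array"}},"required":["series"]}

```bash
ls -la; mkdir -p pics; cat > h.py <<'E'
import numpy as np, cv2
from station import read_state, grab_frame, manip
def save(n,fn):
    f=grab_frame(n); cv2.imwrite('pics/'+fn,f['frame'][...,::-1]); np.savez('pics/'+fn+'.npz',**f); return f
def world(f,u,v,d=None):
    K=f['intrinsics']; d=f['depth'][v,u] if d is None else d
    c=np.array([(u-K[0,2])/K[0,0]*d,(v-K[1,2])/K[1,1]*d,d]); return f['R'].T@(c-f['t'])
E
python3 - <<'E'
from h import *
s=read_state()
for k,v in s.items(): print(k,np.round(v,4))
print([a for a in dir(manip) if a[0]!='_'], manip.finger_overhang)
for n in ('scene','side','wrist'):
    f=save(n,n+'0.png'); print(n, np.round(-f['R'].T@f['t'],3), np.round(f['R'][2],3), f['intrinsics'][0,0])
E
```

```text
total 12
drwxr-xr-x  3 agent agent 4096 Dec  7 15:26 .
drwxr-xr-x 23 root  root  4096 Dec  7 15:26 ..
drwxr-xr-x  2 agent agent 4096 Dec  7 15:26 pics
time 0.0
joint_positions [-1.45    0.2872  1.5782 -0.      1.2786 -0.15  ]
qvel [-0.0007  0.0003  0.0004  0.001  -0.0003  0.0007]
tau [ 1.20000e-03 -4.05984e+01 -2.92624e+01  0.00000e+00  5.90000e-03
  0.00000e+00]
position [ 0.1805 -0.6497  0.2267]
eef_rot [-3.1392e+00 -4.0000e-04  2.7080e-01]
contact_force [ 0.2381  0.2733 -0.0417]
wrist_torque [-0.0145  0.0384  0.0176]
opening 0.0852
['Unreachable', 'finger_overhang', 'sign_off'] 0.017
scene [ 0.982 -0.932  0.865] [-0.349  0.692 -0.631] 498.0864092409807
side [ 0.282 -0.684  0.681] [ 0.298  0.688 -0.661] 409.2479248429643
wrist [ 0.252 -0.63   0.372] [-0.28  -0.075 -0.957] 330.8132189244834
```

View pics/scene0.png

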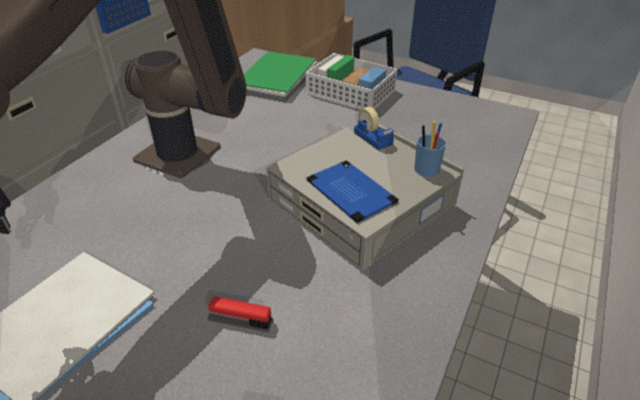

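View pics/side0.png

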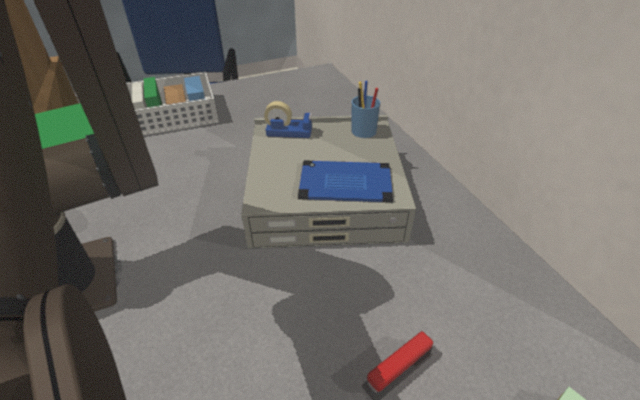

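```bash
cat > loc.py <<'E'
from h import *
def pts(f):
    h,w=f['depth'].shape; u,v=np.meshgrid(np.arange(w),np.arange(h)); K=f['intrinsics'];d=f['depth']
    c=np.stack([(u-K[0,2])/K[0,0]*d,(v-K[1,2])/K[1,1]*d,d],-1); return (c-f['t'])@f['R']
def bluemask(f):
    hsv=cv2.cvtColor(f['frame'],cv2.COLOR_RGB2HSV); return cv2.inRange(hsv,(105,140,60),(125,255,255))>0
E
python3 - <<'E'
from loc import *
for n in ('scene','side'):
    f=dict(np.load(f'pics/{n}0.png.npz')); P=pts(f); ok=f['depth']>0
    z=P[...,2]
    m=(ok&(abs(z-.110)<.006)&(P[...,0]>.2)&(P[...,1]<0.6)).astype('u1')
    # union with tablet
    m2=(ok&(z>.103)&(z<.13)).astype('u1')
    m2=cv2.morphologyEx(m2,cv2.MORPH_OPEN,np.ones((3,3)))
    nl,lab,st,ce=cv2.connectedComponentsWithStats(m2)
    i=1+np.argmax(st[1:,4]); q=P[lab==i]
    r=cv2.minAreaRect(q[:,:2].astype('f4')*1000); print(n,st[i],'cab',r, np.median(q[:,2]))
    b=bluemask(f)&ok&(z>.112)&(z<.132)
    nl,lab,st,ce=cv2.connectedComponentsWithStats(b.astype('u1'))
    i=1+np.argmax(st[1:,4]); q=P[lab==i]; print('tab',st[i],cv2.minAreaRect(q[:,:2].astype('f4')*1000),np.median(q[:,2]))
E
```

```text
scene [  267   125   197   115 11332] cab ((598.5302124023438, 44.01438903808594), (364.72052001953125, 365.78839111328125), 69.75022888183594) 0.1115289626149549
tab [ 311  164   81   54 2507] ((608.0518188476562, -56.34767150878906), (126.54037475585938, 197.73770141601562), 64.04354095458984) 0.12259869581629973
side [  242   115   174   101 13738] cab ((597.4026489257812, 46.44673156738281), (365.9382019042969, 360.6305236816406), 69.63726043701172) 0.10976015696565888
tab [ 300  162   91   38 2653] ((603.5748901367188, -52.784454345703125), (126.08794403076172, 194.04434204101562), 64.04741668701172) 0.12115617878549897
```

>>> arm_command --pt "0 1 0 0 0" --pt "0 1 0 0 0" --pt "0 1 0 0 0" --pt "0 1 0 0 0" --pt "0 1 0 0 0" --pt "0 1 0 0 0" --pt "0 1 0 0 0" --pt "0 1 0 0 0" --pt "0 1 0 0 0" --pt "0 1 0 0 0"

```text
time: 0.98
position: [0.2594, -0.9344, 0.2274]
eef_rot: [-3.141, -0.0, 0.271]
contact_force: [0.4, -1.5, -0.1]
opening: 0.0853
```

```bash
python3 - <<'E'
from h import *
s=read_state()
for k in ('time','joint_positions','position','eef_rot'): print(k,np.round(s[k],4))
E
```

```text
time 0.9833
joint_positions [-1.4043e+00  1.0903e+00  3.8370e-01  1.0000e-04  1.6685e+00 -1.0430e-01]
position [ 0.2594 -0.9344  0.2274]
eef_rot [-3.1407e+00 -2.0000e-04  2.7080e-01]
```

>>> arm_command --pt "0 1 0 0 0" --pt "0 1 0 0 0" --pt "0 1 0 0 0" --pt "0 1 0 0 0" --pt "0 1 0 0 0" --pt "0 0 0 0 0" --pt "0 0 0 0 0" --pt "0 0 0 0 0" --pt "0 0 0 0 0" --pt "0 0 0 0 0"

```text
time: 1.82
position: [0.2695, -0.9714, 0.2088]
eef_rot: [3.066, 0.0, 0.271]
contact_force: [0.5, 0.1, -0.0]
opening: 0.0854
```

```bash
python3 - <<'E'
from h import *
s=read_state()
for k in ('time','joint_positions','position','eef_rot'): print(k,np.round(s[k],4))
E
```

```text
time 1.8167
joint_positions [-1.4022  1.2118  0.21    0.0074  1.645  -0.1015]
position [ 0.2695 -0.9714  0.2088]
eef_rot [3.0664e+00 3.0000e-04 2.7080e-01]
```

```bash
cat > plan.py <<'E'
from h import *
from scipy.spatial.transform import Rotation as Ro
def plan(target, turn=0., rows=None, closure=0, maxstep=29., R=None, p=None, vmax=1.0, pad=True):
    """print rows reaching world target from current pose, turning total 'turn' rad about tool z"""
    s=read_state()
    R=Ro.from_euler('xyz',s['eef_rot']).as_matrix() if R is None else R
    p=np.array(s['position']) if p is None else np.array(p)
    target=np.array(target,float); D=target-p
    n=rows or int(max(np.ceil(np.linalg.norm(D)*1000/maxstep),np.ceil(abs(turn)/.08-1e-6),1))
    out=[]
    for i in range(n):
        rem=(target-p)/(n-i); v=np.round(R.T@rem/.03,2); t=round(turn/n/.08,2)
        out.append([float(x) for x in v]+[t,closure]); p=p+R@v*.03; R=R@Ro.from_euler('z',t*.08).as_matrix()
    if pad:
        while len(out)%10: out.append([0,0,0,0,closure])
    for k in range(0,len(out),10): print(str(out[k:k+10]))
    print('end',np.round(p,4),'tool axes',np.round(R.T,3).tolist()); return R,p
C=np.array([.598,.045]); A=np.deg2rad(69.7); CX=np.array([np.cos(A),np.sin(A)]); CY=np.array([-np.sin(A),np.cos(A)])
def cab(x,y,z): q=C+x*CX+y*CY; return np.array([q[0],q[1],.11+z])
def tocab(P): P=np.asarray(P); d=P[...,:2]-C; return np.stack([d@CX,d@CY,P[...,2]-.11],-1)
E
python3 - <<'E'
from plan import *
p=np.array(read_state()['position'])
t=cab(.025,-.042,.2)
mid=p+(t-p)*.4; mid[2]=.33
R,q=plan(mid,turn=-.945)
plan(t,R=R,p=q)
from loc import *
for n in ('scene','side'):
    f=dict(np.load(f'pics/{n}0.png.npz')); P=tocab(pts(f)); ok=(f['depth']>0)&(abs(P[...,0])<.18)&(abs(P[...,1])<.18)&(P[...,2]>.03)
    for sgn in (-1,1):
        q=P[ok&(P[...,1]*sgn>0)]; print(n,sgn,np.percentile(q,[1,99],axis=0).round(3).tolist())
E
```

```text
[[0.53, -0.72, -0.31, -0.74, 0], [0.57, -0.69, -0.31, -0.74, 0], [0.61, -0.65, -0.31, -0.74, 0], [0.65, -0.61, -0.31, -0.74, 0], [0.68, -0.57, -0.31, -0.74, 0], [0.72, -0.53, -0.31, -0.74, 0], [0.75, -0.49, -0.31, -0.74, 0], [0.78, -0.44, -0.31, -0.74, 0], [0.8, -0.4, -0.31, -0.74, 0], [0.82, -0.35, -0.3, -0.74, 0]]
[[0.84, -0.3, -0.31, -0.74, 0], [0.86, -0.25, -0.3, -0.74, 0], [0.87, -0.2, -0.31, -0.74, 0], [0.88, -0.15, -0.3, -0.74, 0], [0.89, -0.09, -0.31, -0.74, 0], [0.89, -0.04, -0.3, -0.74, 0], [0, 0, 0, 0, 0], [0, 0, 0, 0, 0], [0, 0, 0, 0, 0], [0, 0, 0, 0, 0]]
end [ 0.4201 -0.5613  0.33  ] tool axes [[0.346, 0.936, -0.061], [0.938, -0.344, 0.044], [0.02, -0.072, -0.997]]
[[0.95, -0.0, -0.03, 0.0, 0], [0.95, -0.0, -0.03, 0.0, 0], [0.95, -0.0, -0.03, 0.0, 0], [0.95, -0.0, -0.03, 0.0, 0], [0.95, -0.0, -0.03, 0.0, 0], [0.95, -0.0, -0.03, 0.0, 0], [0.95, -0.0, -0.03, 0.0, 0], [0.95, -0.0, -0.03, 0.0, 0], [0.95, -0.0, -0.03, 0.0, 0], [0.95, -0.0, -0.03, 0.0, 0]]
[[0.95, -0.0, -0.03, 0.0, 0], [0.95, -0.0, -0.03, 0.0, 0], [0.95, -0.0, -0.03, 0.0, 0], [0.95, -0.0, -0.03, 0.0, 0], [0.95, -0.0, -0.03, 0.0, 0], [0.95, -0.0, -0.03, 0.0, 0], [0.95, -0.0, -0.03, 0.0, 0], [0.95, -0.0, -0.03, 0.0, 0], [0.95, -0.0, -0.03, 0.0, 0], [0.95, -0.0, -0.03, 0.0, 0]]
[[0.95, -0.01, -0.02, 0.0, 0], [0.95, -0.0, -0.03, 0.0, 0], [0.95, -0.01, -0.02, 0.0, 0], [0, 0, 0, 0, 0], [0, 0, 0, 0, 0], [0, 0, 0, 0, 0], [0, 0, 0, 0, 0], [0, 0, 0, 0, 0], [0, 0, 0, 0, 0], [0, 0, 0, 0, 0]]
end [0.646  0.054  0.3099] tool axes [[0.346, 0.936, -0.061], [0.938, -0.344, 0.044], [0.02, -0.072, -0.997]]
scene -1 [[0.084, -0.145, 0.031], [0.156, -0.076, 0.129]]
scene 1 [[0.093, 0.026, 0.031], [0.139, 0.143, 0.086]]
side -1 [[0.085, -0.14, 0.031], [0.155, -0.073, 0.127]]
side 1 [[0.094, 0.03, 0.03], [0.138, 0.144, 0.084]]
```

>>> arm_command --pt "0.53 -0.72 -0.31 -0.74 0" --pt "0.57 -0.69 -0.31 -0.74 0" --pt "0.61 -0.65 -0.31 -0.74 0" --pt "0.65 -0.61 -0.31 -0.74 0" --pt "0.68 -0.57 -0.31 -0.74 0" --pt "0.72 -0.53 -0.31 -0.74 0" --pt "0.75 -0.49 -0.31 -0.74 0" --pt "0.78 -0.44 -0.31 -0.74 0" --pt "0.8 -0.4 -0.31 -0.74 0" --pt "0.82 -0.35 -0.3 -0.74 0"

```text
time: 2.65
position: [0.3657, -0.7222, 0.2874]
eef_rot: [3.074, 0.044, 0.853]
contact_force: [0.2, -0.5, 0.6]
opening: 0.0858
```

>>> arm_command --pt "0.84 -0.3 -0.31 -0.74 0" --pt "0.86 -0.25 -0.3 -0.74 0" --pt "0.87 -0.2 -0.31 -0.74 0" --pt "0.88 -0.15 -0.3 -0.74 0" --pt "0.89 -0.09 -0.31 -0.74 0" --pt "0.89 -0.04 -0.3 -0.74 0" --pt "0.95 0 0 0 0" --pt "0.95 0 0 0 0" --pt "0.95 0 0 0 0" --pt "0.95 0 0 0 0"

```text
time: 3.48
position: [0.465, -0.4626, 0.3258]
eef_rot: [3.092, 0.063, 1.205]
contact_force: [1.4, -1.1, 0.7]
opening: 0.0854
```

```bash
python3 - <<'E'
from plan import *
s=read_state()
for k in ('time','joint_positions','position','eef_rot'): print(k,np.round(s[k],4))
plan(cab(.025,-.042,.2))
E
```

```text
time 3.4833
joint_positions [-0.927   0.1498  1.562  -0.027   1.3543 -0.5584]
position [ 0.465  -0.4626  0.3258]
eef_rot [3.0918 0.0627 1.2054]
[[0.96, -0.03, -0.03, 0.0, 0], [0.96, -0.03, -0.03, 0.0, 0], [0.96, -0.02, -0.03, 0.0, 0], [0.96, -0.03, -0.03, 0.0, 0], [0.96, -0.02, -0.03, 0.0, 0], [0.96, -0.03, -0.04, 0.0, 0], [0.96, -0.02, -0.03, 0.0, 0], [0.96, -0.03, -0.04, 0.0, 0], [0.96, -0.02, -0.03, 0.0, 0], [0.96, -0.03, -0.04, 0.0, 0]]
[[0.96, -0.02, -0.03, 0.0, 0], [0.96, -0.03, -0.04, 0.0, 0], [0.96, -0.02, -0.03, 0.0, 0], [0.96, -0.03, -0.04, 0.0, 0], [0.96, -0.02, -0.03, 0.0, 0], [0.96, -0.03, -0.04, 0.0, 0], [0.96, -0.02, -0.03, 0.0, 0], [0.96, -0.03, -0.04, 0.0, 0], [0.95, -0.02, -0.03, 0.0, 0], [0, 0, 0, 0, 0]]
end [0.6461 0.0537 0.31  ] tool axes [[0.357, 0.932, -0.063], [0.934, -0.354, 0.05], [0.024, -0.076, -0.997]]
```

>>> arm_command --pt "0.96 -0.03 -0.03 0.0 0" --pt "0.96 -0.03 -0.03 0.0 0" --pt "0.96 -0.02 -0.03 0.0 0" --pt "0.96 -0.03 -0.03 0.0 0" --pt "0.96 -0.02 -0.03 0.0 0" --pt "0.96 -0.03 -0.04 0.0 0" --pt "0.96 -0.02 -0.03 0.0 0" --pt "0.96 -0.03 -0.04 0.0 0" --pt "0.96 -0.02 -0.03 0.0 0" --pt "0.96 -0.03 -0.04 0.0 0"

```text
time: 4.32
position: [0.5607, -0.1898, 0.3183]
eef_rot: [3.091, 0.059, 1.206]
contact_force: [-0.2, -0.5, 0.2]
opening: 0.0853
```

>>> arm_command --pt "0.96 -0.02 -0.03 0.0 0" --pt "0.96 -0.03 -0.04 0.0 0" --pt "0.96 -0.02 -0.03 0.0 0" --pt "0.96 -0.03 -0.04 0.0 0" --pt "0.96 -0.02 -0.03 0.0 0" --pt "0.96 -0.03 -0.04 0.0 0" --pt "0.96 -0.02 -0.03 0.0 0" --pt "0.96 -0.03 -0.04 0.0 0" --pt "0.95 -0.02 -0.03 0.0 0" --pt "0 0 0 0 0"

```text
time: 5.15
position: [0.6472, 0.0587, 0.3115]
eef_rot: [3.092, 0.054, 1.21]
contact_force: [-0.4, -0.2, -0.1]
opening: 0.0853
```

```bash
python3 - <<'E'
from plan import *
s=read_state()
for k in ('time','joint_positions','position','eef_rot'): print(k,np.round(s[k],4))
save('side','side1.png');save('wrist','wrist1.png')
plan(cab(.025,-.042,.05),closure=0)
E
```

```text
time 5.15
joint_positions [-0.0392  0.171   1.5633 -0.0682  1.378   0.3322]
position [0.6472 0.0587 0.3115]
eef_rot [3.0922 0.0542 1.2102]
[[0.04, -0.04, 0.84, 0.0, 0], [0.04, -0.04, 0.84, 0.0, 0], [0.04, -0.04, 0.83, 0.0, 0], [0.04, -0.04, 0.84, 0.0, 0], [0.05, -0.04, 0.83, 0.0, 0], [0.04, -0.03, 0.84, 0.0, 0], [0, 0, 0, 0, 0], [0, 0, 0, 0, 0], [0, 0, 0, 0, 0], [0, 0, 0, 0, 0]]
end [0.6461 0.0538 0.16  ] tool axes [[0.355, 0.933, -0.057], [0.935, -0.352, 0.048], [0.025, -0.071, -0.997]]
```

View pics/wrist1.png

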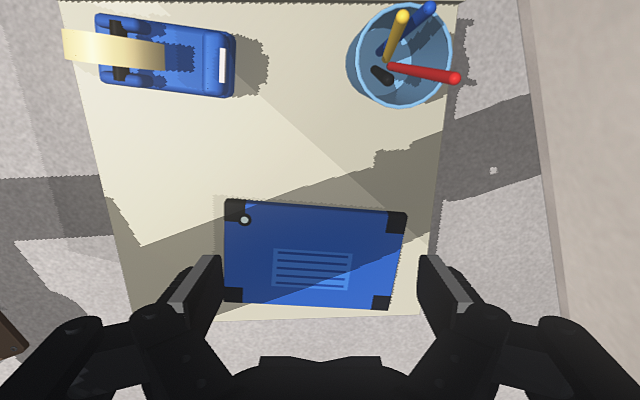

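View pics/side1.png

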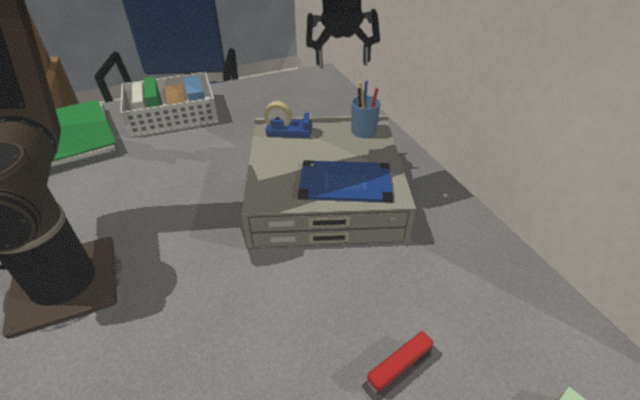

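>>> arm_command --pt "0.04 -0.04 0.84 0.0 0" --pt "0.04 -0.04 0.84 0.0 0" --pt "0.04 -0.04 0.83 0.0 0" --pt "0.04 -0.04 0.84 0.0 0" --pt "0.05 -0.04 0.83 0.0 0" --pt "0.04 -0.03 0.84 0.0 0" --pt "0 0 0.3 0 0" --pt "0 0 0.2 0 0" --pt "0 0 0.1 0 0" --pt "0 0 0 0 0"

```text
time: 6.08
position: [0.6447, 0.0513, 0.1403]
eef_rot: [3.096, 0.058, 1.205]
contact_force: [-1.3, 0.4, -0.4]
opening: 0.0855
```

```bash
python3 - <<'E'
from plan import *
s=read_state()
print(tocab(s['position']))
save('side','side2.png');f=save('wrist','wrist2.png'); 
E
```

```text
[ 0.02213292 -0.04162961  0.0302648 ]
```

View pics/wrist2.png

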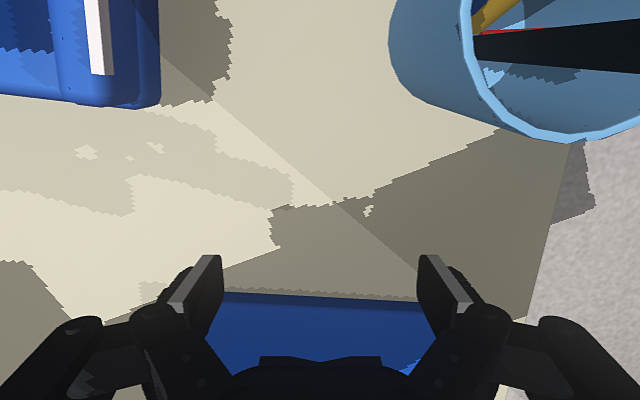

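View pics/side2.png

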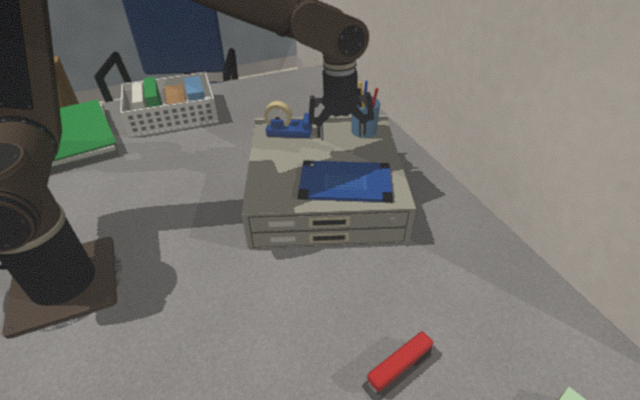

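>>> arm_command --pt "0.02 -0.01 0.2 0.0 0" --pt "0 0 0.1 0.0 0" --pt "0 0 0 0 0" --pt "0 0 0.1 0 0" --pt "0 0 0 0 0" --pt "0 0 0 0 0" --pt "0 0 0 0 0" --pt "0 0 0 0 0" --pt "0 0 0 0 0" --pt "0 0 0 0 0"

```text
time: 7.02
position: [0.644, 0.0518, 0.127]
eef_rot: [3.098, 0.058, 1.206]
contact_force: [0.3, -0.6, 0.6]
opening: 0.0855
```

```bash
python3 - <<'E'
from plan import *
from loc import *
s=read_state()
print(tocab(s['position']))
f=save('wrist','wrist3.png'); 
P=tocab(pts(f))
for u,v in [(215,290),(205,262),(432,265),(420,300),(180,300),(320,330)]: print(u,v,P[v,u].round(3))
hsv=f['frame'].astype(int); m=(hsv.max(-1)<70)&(f['depth']>0)&(abs(P[...,0])<.1)
q=P[m&(P[...,1]<0)]; print(np.percentile(q[:,2],[0,1,5]))
q=P[m&(np.arange(640)[None]>400)]; print(np.percentile(q[:,2],[0,1,5]))
q=P[m&(np.arange(640)[None]<240)]; print(np.percentile(q[:,2],[0,1,5]))
E
```

```text
[ 0.02232666 -0.04076057  0.01700389]
215 290 [0.023 0.003 0.042]
205 262 [0.036 0.006 0.042]
432 265 [ 0.035 -0.083  0.047]
420 300 [ 0.014 -0.082  0.042]
180 300 [0.036 0.007 0.066]
320 330 [-0.028 -0.04   0.01 ]
[-0.00136376  0.04094034  0.05896891]
[-0.00136376  0.03959625  0.05232219]
[-0.00106057  0.03527321  0.04803276]
```

View pics/wrist3.png

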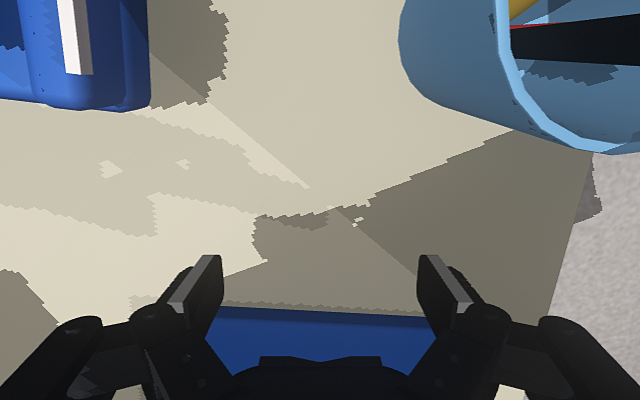

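>>> arm_command --pt "0 0 0.1 0.0 0" --pt "0 0 0.1 0.0 0" --pt "0 0 0.05 0 0" --pt "0 0 0 0 0" --pt "0 0 0 0 0" --pt "0 0 0 0 0" --pt "0 0 0 0 0" --pt "0 0 0 0 0" --pt "0 0 0 0 0" --pt "0 0 0 0 0"

```text
time: 7.9
position: [0.6441, 0.0512, 0.1195]
eef_rot: [3.098, 0.058, 1.206]
contact_force: [-0.4, 0.2, -0.1]
opening: 0.0858
```

>>> arm_command --pt "-0.4 0 0.02 0.0 0" --pt "-0.4 0 0.02 0.0 0" --pt "-0.4 0 0.02 0 0" --pt "-0.4 0 0.02 0 0" --pt "-0.4 0 0.03 0 0" --pt "-0.4 0 0.02 0 0" --pt "-0.3 0 0.02 0 0" --pt "-0.2 0 0.01 0 0" --pt "0 0 0 0 0" --pt "0 0 0 0 0"

```text
time: 8.73
position: [0.6131, -0.0305, 0.1198]
eef_rot: [3.098, 0.058, 1.205]
contact_force: [-0.0, 0.4, 0.6]
opening: 0.0854
```

```bash
cat >> loc.py <<'E'
def tablet(f):
    from plan import tocab
    P=pts(f); Q=tocab(P); b=bluemask(f)&(f['depth']>0)&(Q[...,2]>.002)&(Q[...,2]<.03)&(Q[...,0]<.07)
    nl,lab,st,ce=cv2.connectedComponentsWithStats(b.astype('u1')); i=1+np.argmax(st[1:,4]); q=Q[lab==i]
    r=cv2.minAreaRect(q[:,:2].astype('f4')*1000); return r, cv2.boxPoints(r).round(0).tolist(), np.percentile(q[:,2],[2,50,98]).round(4)
E
python3 - <<'E'
from plan import *
from loc import *
s=read_state()
print(tocab(s['position']))
for n in ('scene','side'):
    f=save(n,n+'4.png'); print(tablet(f))
E
```

```text
[-0.06558743 -0.04038994  0.00976179]
(((-92.57295227050781, -45.39917755126953), (197.79017639160156, 126.68721008300781), 83.20511627197266), [[-167.0, -136.0], [-41.0, -151.0], [-18.0, 45.0], [-144.0, 60.0]], array([0.0075, 0.0126, 0.0157]))
(((-144.86520385742188, -89.2139892578125), (30.192222595214844, 87.92074584960938), 6.303806781768799), [[-165.0, -47.0], [-155.0, -135.0], [-125.0, -131.0], [-135.0, -44.0]], array([0.0088, 0.011 , 0.0128]))
```

View pics/side4.png

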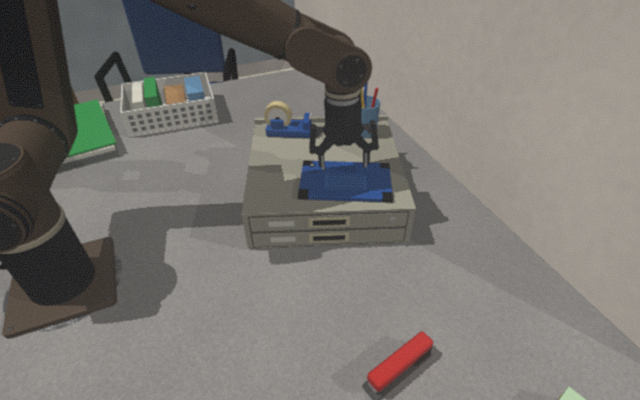

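>>> arm_command --pt "0.5 0 -0.03 0.0 0" --pt "0.5 0 -0.03 0.0 0" --pt "0.5 0 -0.03 0 0" --pt "0.5 0 -0.03 0 0" --pt "0.5 0 -0.03 0 0" --pt "0.5 0 -0.03 0 0" --pt "0.2 0 0 0 0" --pt "0 0 0.1 0 0" --pt "0 0 0.1 0 0" --pt "0 0 0 0 0"

```text
time: 9.67
position: [0.6466, 0.0589, 0.1122]
eef_rot: [3.1, 0.06, 1.206]
contact_force: [-0.4, -0.3, 0.1]
opening: 0.0853
```

>>> arm_command --pt "0 0 0.1 0 0" --pt "0 0 0 0.0 0" --pt "0 0 0 0 0" --pt "0 0 0.1 0 0" --pt "0 0 0 0 0" --pt "0 0 0 0 0" --pt "0 0 0 0 0" --pt "0 0 0 0 0" --pt "0 0 0 0 0" --pt "0 0 0 0 0"

```text
time: 10.5
position: [0.6476, 0.0589, 0.1076]
eef_rot: [3.098, 0.058, 1.206]
contact_force: [0.6, -0.2, -0.3]
opening: 0.0856
```

```bash
python3 - <<'E'
from plan import *
from loc import *
s=read_state()
print(tocab(s['position']))
f=save('side','side5.png'); cv2.imwrite('pics/side5z.png',cv2.resize(f['frame'][90:230,230:430,::-1],None,fx=4,fy=4,interpolation=cv2.INTER_CUBIC))
E
```

```text
[ 0.0302304  -0.04165538 -0.00238216]
```

View pics/side5z.png

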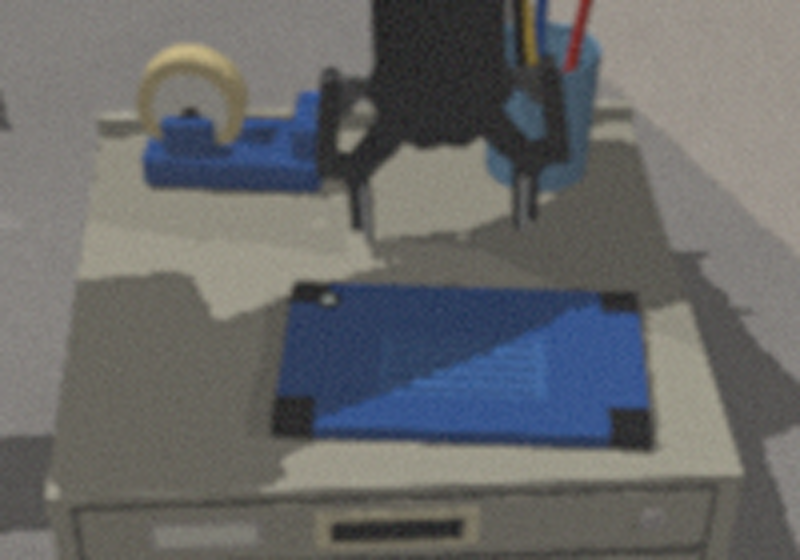

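```bash
python3 - <<'E'
from plan import *
from loc import *
f=dict(np.load('pics/side5.png.npz')); P=tocab(pts(f))
for u0 in (316,355):
    for v in range(130,156,2):
        row=[(u,P[v,u].round(3).tolist()) for u in range(u0,u0+12) if f['frame'][v,u].max()<110 and abs(P[v,u,0]-.03)<.03]
        if row: print(v,row[len(row)//2])
E
```

```text
130 (321, [0.025, 0.009, 0.067])
132 (320, [0.021, 0.011, 0.063])
134 (319, [0.02, 0.014, 0.059])
136 (320, [0.02, 0.011, 0.053])
138 (320, [0.022, 0.011, 0.047])
140 (320, [0.025, 0.011, 0.039])
142 (320, [0.026, 0.011, 0.033])
144 (320, [0.025, 0.011, 0.028])
146 (320, [0.026, 0.011, 0.022])
148 (322, [0.02, 0.007, 0.02])
150 (325, [0.041, -0.002, -0.001])
152 (325, [0.035, -0.001, -0.002])
154 (327, [0.023, -0.005, -0.0])
130 (362, [0.022, -0.087, 0.065])
132 (363, [0.02, -0.089, 0.061])
134 (362, [0.022, -0.087, 0.054])
136 (362, [0.024, -0.088, 0.048])
138 (362, [0.027, -0.089, 0.04])
140 (362, [0.027, -0.089, 0.034])
142 (362, [0.027, -0.089, 0.029])
144 (362, [0.024, -0.089, 0.025])
146 (361, [0.02, -0.087, 0.022])
148 (361, [0.049, -0.091, -0.003])
150 (361, [0.037, -0.09, -0.001])
152 (361, [0.029, -0.089, -0.001])
154 (361, [0.021, -0.088, -0.002])
```

>>> arm_command --pt "0 0 0.1 0 0" --pt "0 0 0.1 0.0 0" --pt "0 0 0.1 0 0" --pt "0 0 0 0 0" --pt "0 0 0 0 0" --pt "0 0 0 0 0" --pt "0 0 0 0 0" --pt "0 0 0 0 0" --pt "0 0 0 0 0" --pt "0 0 0 0 0"

```text
time: 11.38
position: [0.6477, 0.0582, 0.0987]
eef_rot: [3.098, 0.058, 1.206]
contact_force: [-0.6, -0.0, 0.5]
opening: 0.0853
```

```bash
python3 - <<'E'
from plan import *
from loc import *
s=read_state(); print(tocab(s['position']),s['contact_force'])
f=save('side','side6.png'); P=tocab(pts(f))
for u0 in (316,355):
    for v in range(144,158,1):
        row=[(u,P[v,u].round(3).tolist()) for u in range(u0,u0+12) if f['frame'][v,u].max()<110 and abs(P[v,u,0]-.03)<.03]
        if row: print(v,row[len(row)//2])
E
```

```text
[ 0.02965301 -0.04205822 -0.01131845] [-0.59851539 -0.02540044  0.51881463]
144 (320, [0.025, 0.011, 0.028])
145 (320, [0.026, 0.011, 0.024])
146 (320, [0.024, 0.011, 0.023])
147 (320, [0.026, 0.011, 0.019])
148 (321, [0.021, 0.009, 0.019])
149 (321, [0.02, 0.009, 0.017])
150 (322, [0.021, 0.007, 0.013])
151 (324, [0.037, 0.001, -0.0])
152 (324, [0.03, 0.001, 0.001])
153 (324, [0.027, 0.002, 0.0])
154 (324, [0.023, 0.002, 0.0])
155 (325, [0.02, -0.0, -0.001])
156 (326, [0.014, -0.003, 0.001])
157 (326, [0.012, -0.002, -0.001])
144 (362, [0.025, -0.089, 0.025])
145 (361, [0.022, -0.087, 0.024])
146 (361, [0.019, -0.086, 0.023])
147 (361, [0.019, -0.087, 0.02])
148 (361, [0.019, -0.087, 0.017])
149 (361, [0.021, -0.087, 0.013])
150 (361, [0.021, -0.087, 0.01])
151 (361, [0.035, -0.09, -0.002])
152 (361, [0.028, -0.089, -0.001])
153 (361, [0.025, -0.089, -0.002])
154 (361, [0.02, -0.088, -0.001])
155 (361, [0.016, -0.087, -0.001])
156 (361, [0.011, -0.087, -0.0])
157 (361, [0.008, -0.086, -0.001])
```

>>> arm_command --pt "0 0 0.1 0 0" --pt "0 0 0.1 0.0 0" --pt "0 0 0 0 0" --pt "0 0 0 0 0" --pt "0 0 0 0 0" --pt "0 0 0 0 0" --pt "0 0 0 0 0" --pt "0 0 0 0 0" --pt "0 0 0 0 0" --pt "0 0 0 0 0"

```text
time: 12.27
position: [0.6483, 0.058, 0.0958]
eef_rot: [3.098, 0.058, 1.206]
contact_force: [-4.0, 0.1, 12.0]
opening: 0.0854
```

>>> arm_command --pt "0 0 -0.12 0.0 0" --pt "-0.4 0 0.02 0.0 0" --pt "-0.4 0 0.03 0 0" --pt "-0.4 0 0.02 0 0" --pt "-0.4 0 0.02 0 0" --pt "-0.4 0 0.03 0 0" --pt "-0.4 0 0.02 0 0" --pt "-0.3 0 0.02 0 0" --pt "-0.2 0 0.01 0 0" --pt "0 0 0 0 0"

```text
time: 13.1
position: [0.6161, -0.0254, 0.0961]
eef_rot: [3.099, 0.061, 1.205]
contact_force: [-1.0, -0.4, 1.5]
opening: 0.0853
```

```bash
python3 - <<'E'
from plan import *
from loc import *
s=read_state()
print(tocab(s['position']))
for n in ('scene','side'):
    f=save(n,n+'7.png'); print(tablet(f))
E
```

```text
[-0.05969982 -0.04138879 -0.01391691]
(((-137.2928009033203, -50.676788330078125), (198.3771209716797, 127.44876098632812), 89.31976318359375), [[-202.0, -149.0], [-75.0, -151.0], [-72.0, 48.0], [-200.0, 49.0]], array([0.0074, 0.0125, 0.0158]))
(((-161.39979553222656, -55.289031982421875), (81.83892822265625, 179.94908142089844), 3.651578903198242), [[-208.0, 32.0], [-197.0, -148.0], [-115.0, -142.0], [-126.0, 37.0]], array([0.0086, 0.0112, 0.0132]))
```

View pics/side7.png

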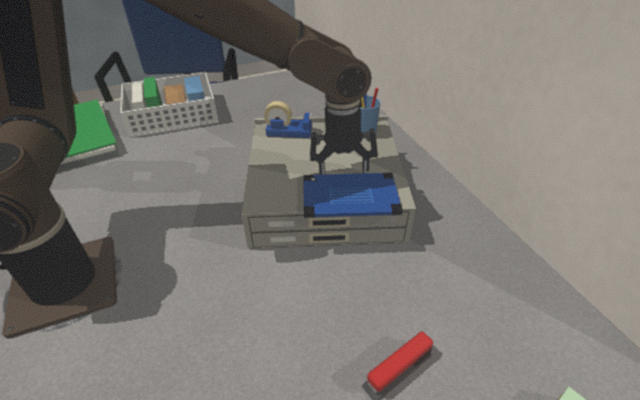

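>>> arm_command --pt "-0.3 0 0.01 0.0 0" --pt "-0.3 0 0.02 0.0 0" --pt "-0.2 0 0.01 0 0" --pt "-0.1 0 0.01 0 0" --pt "0 0 0 0 0" --pt "0 0 0 0 0" --pt "0.2 0 0 0 0" --pt "0 0 -0.6 0 0" --pt "0 0 -0.9 0 0" --pt "0 0 -1 0 0"

```text
time: 14.03
position: [0.6063, -0.0374, 0.1689]
eef_rot: [3.104, 0.06, 1.207]
contact_force: [-0.4, 0.2, 0.1]
opening: 0.0852
```

```bash
python3 - <<'E'
from plan import *
from loc import *
s=read_state()
print(tocab(s['position']),s['joint_positions'].round(3) if hasattr(s['joint_positions'],'round') else s['joint_positions'])
for n in ('scene','side'):
    f=save(n,n+'8.png'); print(tablet(f))
E
```

```text
[-0.07439529 -0.0363672   0.05886008] [-0.201  0.185  1.811 -0.073  1.119  0.193]
(((-162.98777770996094, -48.954551696777344), (201.63246154785156, 127.05181884765625), 89.260986328125), [[-228.0, -149.0], [-101.0, -151.0], [-98.0, 51.0], [-225.0, 53.0]], array([0.0073, 0.0126, 0.0155]))
(((-185.33297729492188, -45.50477600097656), (91.60144805908203, 197.96546936035156), 3.346221923828125), [[-237.0, 51.0], [-225.0, -147.0], [-134.0, -142.0], [-145.0, 56.0]], array([0.0091, 0.0113, 0.0133]))
```

View pics/scene8.png

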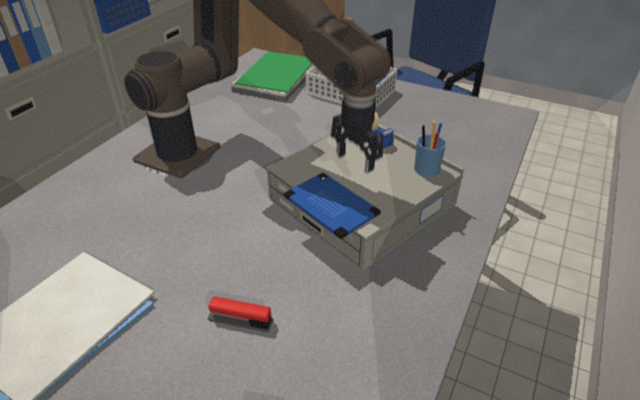

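```bash
cat > fk.py <<'E'
import numpy as np
from scipy.spatial.transform import Rotation as Ro
from scipy.optimize import least_squares
def rz(a): return Ro.from_euler('z',a).as_matrix()
def ry(a): return Ro.from_euler('y',a).as_matrix()
P0=np.array([0,.23,.456,.587,.27,.1,0,0])
def fk(q,p):
    a1,h,L1,L2,Lt,d,dw,e=p
    R=rz(q[0]); X=np.array([0,0,h])+R@[a1,d,0]
    R=R@ry(q[1]); X=X+R@[0,0,L1]
    R=R@ry(q[2]); X=X+R@[e,0,L2]
    R=R@rz(S4*q[3]); R=R@ry(q[4]); X=X+R@[0,dw,Lt]
    R=R@rz(S6*q[5]+C6)
    return X,R
S4,S6,C6=1,1,0.
D=[([-1.45,.2872,1.5782,0,1.2786,-.15],(.1805,-.6497,.2267),(-3.1392,-.0004,.2708)),
([-1.4043,1.0903,.3837,.0001,1.6685,-.1043],(.2594,-.9344,.2274),(-3.1407,-.0002,.2708)),
([-1.4022,1.2118,.21,.0074,1.645,-.1015],(.2695,-.9714,.2088),(3.0664,.0003,.2708)),
([-.927,.1498,1.562,-.027,1.3543,-.5584],(.465,-.4626,.3258),(3.0918,.0627,1.2054)),
([-.0392,.171,1.5633,-.0682,1.378,.3322],(.6472,.0587,.3115),(3.0922,.0542,1.2102)),
([-.201,.185,1.811,-.073,1.119,.193],(.6063,-.0374,.1689),(3.104,.06,1.207))]
E
cat > fit.py <<'E'
import fk as F, numpy as np
from fk import *
for F.S4 in (1,-1):
  for F.S6 in (1,-1):
    def res(p):
        F.C6=p[8]; o=[]
        for q,x,e in D:
            X,R=fk(q,p[:8]); o+=list((X-x)*5); o+=list((R-Ro.from_euler('xyz',e).as_matrix()).ravel())
        return o+list(.01*(p[[0,6,7]]))
    for c in (-1.57,0,1.57,3.14):
        r=least_squares(res,np.r_[P0,c]); print(F.S4,F.S6,r.cost,r.x.round(4))
E
python3 fit.py | sort -k3 -g | head -4
```

```text
1 1 5.655396782593087e-07 [-2.0000e-04  2.3970e-01  4.4300e-01  5.7270e-01  2.5210e-01  1.0110e-01
1 1 5.655396782594868e-07 [-2.0000e-04  2.3970e-01  4.4300e-01  5.7270e-01  2.5210e-01  1.0110e-01
1 1 5.655396782595085e-07 [-2.0000e-04  2.3970e-01  4.4300e-01  5.7270e-01  2.5210e-01  1.0110e-01
1 1 5.655396782600586e-07 [-2.0000e-04  2.3970e-01  4.4300e-01  5.7270e-01  2.5210e-01  1.0110e-01
```

```bash
cat > ik.py <<'E'
import fk as F, numpy as np
from fk import *
F.S4=F.S6=1
def res(p):
    F.C6=p[8]; o=[]
    for q,x,e in D:
        X,R=fk(q,p[:8]); o+=list((X-x)*5); o+=list((R-Ro.from_euler('xyz',e).as_matrix()).ravel())
    return o+list(.01*(p[[0,6,7]]))
r=least_squares(res,np.r_[P0,-1.57]); PP=r.x; F.C6=PP[8]
LO=np.array([-2.77,-.9,.21,-1.53,.24,-2.84]); HI=np.array([2.77,2.22,2.48,4.67,2.81,2.84])
def ik(X,R,q0,w=.2,reg=0.0):
    q0=np.clip(q0,LO+1e-6,HI-1e-6)
    def f(q):
        x,r=fk(q,PP[:8]); return np.r_[(x-X),w*Ro.from_matrix(R.T@r).as_rotvec(),reg*(q-q0)]
    s=least_squares(f,q0,bounds=(LO,HI),xtol=1e-10,ftol=1e-12); return s.x,np.linalg.norm(s.fun[:3]),np.linalg.norm(s.fun[3:6])/w
def step(q,row,w):
    X,R=fk(q,PP[:8]); X=X+R@(np.array(row[:3])*.03); R=R@rz(row[3]*.08)
    return ik(X,R,q,w)
if __name__=='__main__':
    print(PP.round(4))
    for w in (.05,.1,.2,.3,.5,1):
        q=np.array(D[1][0]) 
        for i in range(5): q,_,_=step(q,[0,1,0,0],w)
        X,R=fk(q,PP[:8]); print(w,q.round(3),X.round(4),Ro.from_matrix(R).as_euler('xyz').round(3))
E
python3 ik.py
```

```text
[-2.0000e-04  2.3970e-01  4.4300e-01  5.7270e-01  2.5210e-01  1.0110e-01
 -2.0000e-04  2.0500e-02  1.5708e+00]
0.05 [-1.403  1.199  0.21   0.054  1.22  -0.108] [ 0.297  -1.0701  0.2531] [ 2.626 -0.     0.271]
0.1 [-1.403  1.199  0.21   0.048  1.274 -0.106] [ 0.2938 -1.0584  0.2473] [ 2.68  -0.     0.271]
0.2 [-1.403  1.2    0.21   0.033  1.407 -0.103] [ 0.2855 -1.0284  0.2325] [ 2.816 -0.     0.271]
0.3 [-1.402  1.205  0.21   0.022  1.51  -0.101] [ 0.2788 -1.0042  0.2209] [ 2.923 -0.     0.271]
0.5 [-1.402  1.212  0.21   0.011  1.615 -0.101] [ 0.2717 -0.9787  0.2091] [ 3.037 -0.     0.271]
1 [-1.402  1.219  0.21   0.003  1.683 -0.102] [ 0.267  -0.9618  0.2014] [ 3.112 -0.     0.271]
```

```bash
python3 - <<'E'
from loc import *
P=np.concatenate([pts(f)[(f['depth']>0)] for f in [dict(np.load('pics/scene0.png.npz')),dict(np.load('pics/side0.png.npz'))]])
for x in np.arange(-.4,1.3,.2):
    r=[]
    for y in np.arange(-1.4,2.2,.2):
        m=(abs(P[:,0]-x)<.1)&(abs(P[:,1]-y)<.1); q=P[m,2]; r.append('%5.2f'%np.percentile(q,98) if len(q)>3 else '  -  ')
    print('%.1f'%x,' '.join(r))
E
```

```text
-0.4   -     -     -     -     -     -     -     -     -     -     -     -    0.13   -     -     -     -     -  
-0.2   -     -     -     -    0.00  0.00  0.00  0.00  0.00   -    0.04  0.04  0.15  0.18  0.20 -0.08   -     -  
0.0   -     -     -     -    0.02  0.00  0.00  0.31  0.00  0.04  0.04  0.04   -   -0.06 -0.06   -     -     -  
0.2   -     -     -    0.02  0.55  0.59  0.54  0.47  0.00  0.04  0.11  0.09   -     -    0.12  0.13   -     -  
0.4   -     -     -    0.02  0.02  0.05  0.08  0.11  0.11  0.00  0.09  0.09   -     -    0.12  0.03   -     -  
0.6   -     -     -     -    0.00  0.05  0.12  0.12  0.19  0.00  0.00  0.01 -0.06 -0.06  0.15   -     -     -  
0.8   -     -     -     -    0.04  0.00  0.11  0.19  0.23  0.00  0.00  0.01   -     -     -     -     -     -  
1.0   -     -     -     -    0.00  0.00  0.00  0.00  0.00  0.00  0.00  0.00 -0.74 -0.74 -0.74 -0.74 -0.74 -0.74
1.2   -     -     -     -     -     -     -     -   -0.74 -0.74 -0.74 -0.74 -0.74 -0.74 -0.74 -0.74 -0.73 -0.73
```

```bash
cat > sim.py <<'E'
from ik import *
from plan import Ro
def sim(q,u,n,w=.6,verbose=True):
    u=np.array(u,float)
    for i in range(n):
        X,R=fk(q,PP[:8]); best=None
        for a in np.arange(0,2*np.pi,np.pi/12):
            d=np.cos(a)*u+np.sin(a)*np.array([0,0,1]); v=R.T@d; v=v/max(abs(v).max(),1/1.39)
            qq,_,_=step(q,list(v)+[0],w); RR=fk(qq,PP[:8])[1]
            s=RR[:,2]@u+0*RR[2,2]
            g=np.arctan2(RR[:,2]@u,-RR[2,2])
            if best is None or g>best[0]: best=(g,a,qq,v)
        q=best[2]
        if i%5==0: print(i,'tilt %.3f push %.0fdeg'%(best[0],np.degrees(best[1])),q.round(2),fk(q,PP[:8])[0].round(3))
    return q
if __name__=='__main__':
    qn=np.array([-.201,.185,1.811,-.073,1.119,.193]); X,R=fk(qn,PP[:8])
    A=np.deg2rad(69.7); u=np.array([np.cos(A),np.sin(A),0])
    print('outer')
    q,a,b=ik(np.array([.29*.95,.79*.95,.6]),R,np.array([1.05,.5,.9,0,1.7,1.2])); print(q.round(2),a,b)
    sim(q,u,60)
    print('inner')
    q,a,b=ik(np.array([-.16,-.42,.1]),R,np.array([-2.1,-.3,2.3,0,1.1,-1.2])); print(q.round(2),a,b)
    sim(q,u,60)
E
python3 sim.py
```

```text
outer
[ 1.11  0.78  0.21 -0.05  2.19  1.44] 0.002795418844330809 0.013550283077503849
0 tilt -0.027 push 45deg [ 1.1   0.77  0.21 -0.05  2.18  1.44] [0.275 0.748 0.605]
5 tilt 0.076 push 45deg [ 1.1   0.74  0.21 -0.04  2.12  1.44] [0.278 0.75  0.635]
10 tilt 0.176 push 45deg [ 1.09  0.71  0.21 -0.02  2.04  1.44] [0.281 0.755 0.66 ]
15 tilt 0.280 push 60deg [ 1.09  0.64  0.21 -0.01  2.01  1.44] [0.275 0.734 0.717]
20 tilt 0.386 push 60deg [1.08 0.58 0.21 0.01 1.96 1.44] [0.27  0.718 0.765]
25 tilt 0.488 push 75deg [1.06 0.52 0.21 0.03 1.92 1.43] [0.262 0.694 0.816]
30 tilt 0.596 push 75deg [1.04 0.44 0.21 0.05 1.9  1.43] [0.248 0.653 0.878]
35 tilt 0.701 push 75deg [1.02 0.37 0.21 0.08 1.86 1.42] [0.238 0.622 0.927]
40 tilt 0.804 push 90deg [0.99 0.29 0.21 0.12 1.84 1.42] [0.22  0.572 0.982]
45 tilt 0.911 push 90deg [0.94 0.2  0.21 0.17 1.82 1.41] [0.2   0.515 1.035]
50 tilt 1.012 push 90deg [0.88 0.14 0.21 0.24 1.79 1.4 ] [0.184 0.471 1.077]
55 tilt 1.117 push 105deg [0.68 0.02 0.21 0.44 1.82 1.39] [0.154 0.387 1.125]
inner
[-2.19 -0.11  2.25  0.06  0.95 -1.86] 8.659227092847523e-12 
[... 353 characters left out ...]
-0.275 -0.059]
20 tilt 0.252 push 0deg [-2.42  0.17  2.48 -0.09  0.74 -1.99] [-0.141 -0.239 -0.083]
25 tilt 0.337 push 15deg [-2.54  0.25  2.48 -0.17  0.75 -2.04] [-0.157 -0.194 -0.102]
30 tilt 0.414 push 15deg [-2.72  0.3   2.48 -0.3   0.76 -2.11] [-0.183 -0.136 -0.11 ]
35 tilt 0.504 push 0deg [-2.77  0.61  2.48 -0.59  0.55 -1.84] [-0.141 -0.085 -0.191]
40 tilt 0.594 push 15deg [-2.77  0.7   2.48 -0.72  0.57 -1.7 ] [-0.118 -0.059 -0.201]
45 tilt 0.684 push 30deg [-2.77  0.78  2.48 -0.82  0.6  -1.58] [-0.095 -0.034 -0.207]
50 tilt 0.774 push 30deg [-2.77  0.88  2.48 -0.93  0.63 -1.45] [-0.069 -0.008 -0.212]
55 tilt 0.863 push 15deg [-2.77  0.87  2.48 -0.9   0.72 -1.48] [-0.065  0.006 -0.194]
```

```bash
cat > g.py <<'E'
from ik import *
from plan import cab,CX,CY
u=np.r_[CX,0]; 
for s in (1,-1):
    for c in ([-.204,-.049,.006],[-.30,-.049,.006],[-.204,-.049,.13]):
        y=np.array([0,0,s]); R=np.c_[np.cross(y,u),y,u]
        for q0 in ([-.8,.5,1.5,1.3,1.5,0],[-.8,.5,1.5,1.3,1.5,1.5],[-.8,.5,1.5,1.3,1.5,-1.5]):
            q,a,b=ik(cab(*c),R,np.array(q0)); print(s,c,q.round(2),round(a,4),round(b,3))
E
python3 g.py
```

```text
1 [-0.204, -0.049, 0.006] [-0.85  0.7   1.78  1.17  1.87 -2.54] 0.0 0.0
1 [-0.204, -0.049, 0.006] [-0.89  0.76  1.89  1.23  1.88  2.84] 0.0588 0.782
1 [-0.204, -0.049, 0.006] [-0.85  0.7   1.78  1.17  1.87 -2.54] 0.0 0.0
1 [-0.3, -0.049, 0.006] [-0.98  0.75  1.68  1.07  1.96 -2.53] 0.0 0.0
1 [-0.3, -0.049, 0.006] [-1.01  0.8   1.76  1.04  1.98  2.84] 0.0581 0.802
1 [-0.3, -0.049, 0.006] [-0.98  0.75  1.68  1.07  1.96 -2.53] 0.0 0.0
1 [-0.204, -0.049, 0.13] [-0.85  0.48  1.81  1.23  1.94 -2.35] 0.0 0.0
1 [-0.204, -0.049, 0.13] [-0.88  0.58  1.91  1.23  2.    2.84] 0.0745 0.933
1 [-0.204, -0.049, 0.13] [-0.85  0.48  1.81  1.23  1.94 -2.35] 0.0 0.0
-1 [-0.204, -0.049, 0.006] [-0.85  0.7   1.78  1.17  1.87  0.6 ] 0.0 0.0
-1 [-0.204, -0.049, 0.006] [-0.85  0.7   1.78  1.17  1.87  0.6 ] 0.0 0.0
-1 [-0.204, -0.049, 0.006] [-0.85  0.7   1.78  1.17  1.87  0.6 ] 0.0 0.0
-1 [-0.3, -0.049, 0.006] [-0.98  0.75  1.68  1.07  1.96  0.61] 0.0 0.0
-1 [-0.3, -0.049, 0.006] [-0.98  0.75  1.68  1.07  1.96  0.61] 0.0 0.0
-1 [-0.3, -0.049, 0.006] [-0.98  0.75  1.68  1.07  1.96  0.61] 0.0 0.0
-1 [-0.204, -0.049, 0.13] [-0.85  0.48  1.81  1.23  1.94  0.79] 0.0 0.0
-1 [-0.204, -0.049, 0.13] [-0.85  0.48  1.81  1.23  1.94  0.79] 0.0 0.0
-1 [-0.204, -0.049, 0.13] [-0.85  0.48  1.81  1.23  1.94  0.79] 0.0 0.0
```

```bash
python3 - <<'E'
from plan import *
from loc import *
plan([.27,.74,.58],maxstep=33.3)
f=dict(np.load('pics/scene0.png.npz')); hsv=cv2.cvtColor(f['frame'],cv2.COLOR_RGB2HSV)
m=(cv2.inRange(hsv,(0,150,80),(8,255,255))>0)&(np.arange(400)[:,None]>250)
P=pts(f)[m]; print('stapler',np.percentile(P,[2,50,98],axis=0).round(3).tolist())
E
```

```text
[[0.67, -0.66, -0.54, 0.0, 0], [0.67, -0.66, -0.54, 0.0, 0], [0.67, -0.66, -0.54, 0.0, 0], [0.67, -0.66, -0.54, 0.0, 0], [0.67, -0.66, -0.54, 0.0, 0], [0.67, -0.66, -0.54, 0.0, 0], [0.67, -0.66, -0.54, 0.0, 0], [0.67, -0.66, -0.54, 0.0, 0], [0.67, -0.66, -0.54, 0.0, 0], [0.67, -0.66, -0.54, 0.0, 0]]
[[0.67, -0.66, -0.54, 0.0, 0], [0.67, -0.66, -0.54, 0.0, 0], [0.67, -0.66, -0.54, 0.0, 0], [0.67, -0.66, -0.54, 0.0, 0], [0.67, -0.65, -0.54, 0.0, 0], [0.67, -0.66, -0.54, 0.0, 0], [0.67, -0.65, -0.54, 0.0, 0], [0.67, -0.66, -0.54, 0.0, 0], [0.66, -0.65, -0.54, 0.0, 0], [0.67, -0.66, -0.54, 0.0, 0]]
[[0.66, -0.65, -0.54, 0.0, 0], [0.67, -0.66, -0.54, 0.0, 0], [0.66, -0.65, -0.54, 0.0, 0], [0.67, -0.66, -0.53, 0.0, 0], [0.66, -0.65, -0.54, 0.0, 0], [0.67, -0.66, -0.53, 0.0, 0], [0.66, -0.65, -0.54, 0.0, 0], [0.67, -0.66, -0.53, 0.0, 0], [0.66, -0.65, -0.54, 0.0, 0], [0, 0, 0, 0, 0]]
end [0.2701 0.74   0.5801] tool axes [[0.356, 0.933, -0.058], [0.934, -0.353, 0.053], [0.03, -0.073, -0.997]]
stapler [[0.476, -0.457, 0.032], [0.536, -0.435, 0.047], [0.594, -0.411, 0.051]]
```

>>> arm_command --pt "0.67 -0.66 -0.54 0.0 0" --pt "0.67 -0.66 -0.54 0.0 0" --pt "0.67 -0.66 -0.54 0.0 0" --pt "0.67 -0.66 -0.54 0.0 0" --pt "0.67 -0.66 -0.54 0.0 0" --pt "0.67 -0.66 -0.54 0.0 0" --pt "0.67 -0.66 -0.54 0.0 0" --pt "0.67 -0.66 -0.54 0.0 0" --pt "0.67 -0.66 -0.54 0.0 0" --pt "0.67 -0.66 -0.54 0.0 0"

```text
time: 14.97
position: [0.4902, 0.2322, 0.3115]
eef_rot: [3.099, 0.06, 1.206]
contact_force: [0.1, 0.3, 0.0]
opening: 0.0856
```

>>> arm_command --pt "0.67 -0.66 -0.54 0.0 0" --pt "0.67 -0.66 -0.54 0.0 0" --pt "0.67 -0.66 -0.54 0.0 0" --pt "0.67 -0.66 -0.54 0.0 0" --pt "0.67 -0.66 -0.54 0.0 0" --pt "0.67 -0.66 -0.54 0.0 0" --pt "0.67 -0.66 -0.54 0.0 0" --pt "0.67 -0.66 -0.54 0.0 0" --pt "0.67 -0.66 -0.54 0.0 0" --pt "0.67 -0.66 -0.54 0.0 0"

```text
time: 15.8
position: [0.3739, 0.5013, 0.4526]
eef_rot: [3.098, 0.06, 1.206]
contact_force: [0.6, 0.7, -0.2]
opening: 0.0855
```

>>> arm_command --pt "0.67 -0.66 -0.54 0.0 0" --pt "0.67 -0.66 -0.54 0.0 0" --pt "0.67 -0.66 -0.54 0.0 0" --pt "0.67 -0.66 -0.54 0.0 0" --pt "0.67 -0.66 -0.54 0.0 0" --pt "0.67 -0.66 -0.54 0.0 0" --pt "0.67 -0.66 -0.54 0.0 0" --pt "0.67 -0.66 -0.54 0.0 0" --pt "0.67 -0.66 -0.54 0.0 0" --pt "0.67 -0.66 -0.54 0.0 0"

```text
time: 16.63
position: [0.257, 0.7608, 0.5872]
eef_rot: [3.098, 0.055, 1.206]
contact_force: [1.6, 2.2, 1.2]
opening: 0.0853
```

```bash
cat > tilt.py <<'E'
from sim import *
from plan import *
def nxt(n=10,u=np.r_[CX,0],w=.6,elev_stop=9):
    s=read_state(); q=np.array(s['joint_positions']); X,R=fk(q,PP[:8])
    Rm=Ro.from_euler('xyz',s['eef_rot']).as_matrix()
    print('t',s['time'],q.round(3),'fkerr',np.linalg.norm(X-s['position']).round(4),'toolz',Rm[:,2].round(3),'tiltdown',np.arctan2(Rm[:,2]@u,-Rm[2,2]).round(3),'side',(Rm[:,2]@np.r_[CY,0]).round(3),'pos',np.round(s['position'],3))
    rows=[]
    for i in range(n):
        X,R=fk(q,PP[:8]); best=None
        for a in np.arange(0,2*np.pi,np.pi/12):
          for b in (-.5,0,.5):
            d=np.cos(a)*u+np.sin(a)*np.array([0,0,1])+b*np.r_[CY,0]; d/=np.linalg.norm(d); v=R.T@d; v=(v/max(abs(v).max(),1/1.37)).round(2)
            qq,_,_=step(q,list(v)+[0],w); RR=fk(qq,PP[:8])[1]
            g=np.arctan2(RR[:,2]@u,-RR[2,2])-1.0*abs(RR[:,2]@np.r_[CY,0])
            if best is None or g>best[0]+1e-9: best=(g,a,qq,v)
        q=best[2]; rows.append([float(x) for x in best[3]]+[0,0])
    R=fk(q,PP[:8])[1]
    print(rows); print('pred',q.round(3),fk(q,PP[:8])[0].round(3),np.arctan2(R[:,2]@u,-R[2,2]).round(3),(R[:,2]@np.r_[CY,0]).round(3))
if __name__=='__main__': nxt()
E
python3 tilt.py
```

```text
t 16.6333 [ 1.134  0.795  0.212 -0.058  2.186  1.465] fkerr 0.0001 toolz [ 0.021 -0.067 -0.998] tiltdown -0.056 side -0.043 pos [0.257 0.761 0.587]
[[0.9, 0.03, -1.0, 0, 0], [0.93, 0.03, -1.0, 0, 0], [0.95, 0.03, -0.98, 0, 0], [0.97, 0.03, -0.96, 0, 0], [0.99, 0.03, -0.94, 0, 0], [1.0, 0.03, -0.91, 0, 0], [1.0, 0.03, -0.87, 0, 0], [1.0, 0.03, -0.84, 0, 0], [1.0, 0.03, -0.81, 0, 0], [0.97, -0.58, -0.77, 0, 0]]
pred [ 1.14   0.723  0.21  -0.035  2.059  1.481] [0.251 0.768 0.647] 0.147 -0.042
```

>>> arm_command --pt "0.9 0.03 -1.0 0 0" --pt "0.93 0.03 -1.0 0 0" --pt "0.95 0.03 -0.98 0 0" --pt "0.97 0.03 -0.96 0 0" --pt "0.99 0.03 -0.94 0 0" --pt "1.0 0.03 -0.91 0 0" --pt "1.0 0.03 -0.87 0 0" --pt "1.0 0.03 -0.84 0 0" --pt "1.0 0.03 -0.81 0 0" --pt "1.0 0 -0.77 0 0"

```text
time: 17.47
position: [0.268, 0.7619, 0.645]
eef_rot: [3.1, -0.137, 1.214]
contact_force: [-0.6, -0.0, -0.9]
opening: 0.0855
```

```bash
python3 tilt.py
```

```text
t 17.4667 [ 1.116  0.725  0.21  -0.032  2.066  1.459] fkerr 0.0002 toolz [ 0.087  0.113 -0.99 ] tiltdown 0.137 side -0.042 pos [0.268 0.762 0.645]
[[0.97, -0.58, -0.77, 0, 0], [0.99, -0.58, -0.75, 0, 0], [1.0, -0.58, -0.72, 0, 0], [1.0, -0.57, -0.69, 0, 0], [0.91, 0.04, -1.0, 0, 0], [0.94, 0.04, -0.99, 0, 0], [0.97, 0.04, -0.97, 0, 0], [0.99, 0.04, -0.95, 0, 0], [1.0, 0.03, -0.92, 0, 0], [1.0, 0.03, -0.88, 0, 0]]
pred [ 1.171  0.626  0.21  -0.016  1.961  1.517] [0.215 0.759 0.731] 0.344 -0.03
```

>>> arm_command --pt "1 0.03 -0.77 0 0" --pt "1 0 -0.75 0 0" --pt "1.0 -0.58 -0.72 0 0" --pt "1.0 -0.57 -0.69 0 0" --pt "0.91 0.04 -1.0 0 0" --pt "0.94 0.04 -0.99 0 0" --pt "0.97 0.04 -0.97 0 0" --pt "0.99 0.04 -0.95 0 0" --pt "1.0 0.03 -0.92 0 0" --pt "1.0 0.03 -0.88 0 0"

```text
time: 18.3
position: [0.2398, 0.7509, 0.7276]
eef_rot: [3.103, -0.33, 1.222]
contact_force: [-0.4, 0.1, -0.2]
opening: 0.0855
```

```bash
python3 tilt.py
```

```text
t 18.3 [ 1.137  0.628  0.21  -0.012  1.971  1.486] fkerr 0.0002 toolz [ 0.147  0.291 -0.945] tiltdown 0.33 side -0.037 pos [0.24  0.751 0.728]
[[1.0, 0.04, -0.87, 0, 0], [1.0, 0.04, -0.83, 0, 0], [1.0, 0.04, -0.8, 0, 0], [0.98, -0.58, -0.77, 0, 0], [0.99, -0.58, -0.75, 0, 0], [1.0, -0.58, -0.72, 0, 0], [1.0, -0.57, -0.69, 0, 0], [1.0, -0.56, -0.66, 0, 0], [0.94, 0.04, -0.99, 0, 0], [0.96, 0.03, -0.97, 0, 0]]
pred [ 1.227  0.52   0.21  -0.029  1.873  1.559] [0.164 0.734 0.821] 0.538 -0.023
```

>>> arm_command --pt "1.0 0.04 -0.87 0 0" --pt "1.0 0.04 -0.83 0 0" --pt "1.0 0.04 -0.8 0 0" --pt "1 -0.2 -0.77 0 0" --pt "1 -0.2 -0.75 0 0" --pt "1.0 -0.2 -0.72 0 0" --pt "1.0 -0.2 -0.69 0 0" --pt "1.0 -0.2 -0.68 0 0" --pt "0.94 0.04 -0.99 0 0" --pt "0.96 0.03 -0.97 0 0"

```text
time: 19.13
position: [0.2088, 0.7216, 0.8172]
eef_rot: [3.106, -0.519, 1.231]
contact_force: [0.4, -0.5, 0.3]
opening: 0.0855
```

```bash
python3 tilt.py
```

```text
t 19.1333 [1.153 0.521 0.212 0.003 1.889 1.504] fkerr 0.0003 toolz [ 0.199  0.456 -0.868] tiltdown 0.519 side -0.028 pos [0.209 0.722 0.817]
[[0.96, 0.04, -0.97, 0, 0], [0.98, 0.04, -0.95, 0, 0], [1.0, 0.04, -0.93, 0, 0], [1.0, 0.04, -0.89, 0, 0], [1.0, 0.04, -0.85, 0, 0], [1.0, 0.03, -0.81, 0, 0], [0.98, -0.58, -0.77, 0, 0], [0.99, -0.58, -0.75, 0, 0], [1.0, -0.58, -0.72, 0, 0], [1.0, -0.57, -0.69, 0, 0]]
pred [ 1.234  0.387  0.21  -0.027  1.814  1.56 ] [0.134 0.668 0.924] 0.73 -0.015
```

>>> arm_command --pt "1.0 0.04 -0.6 0 0" --pt "1.0 0.04 -0.6 0 0" --pt "1.0 0.04 -0.5 0 0" --pt "1 0.04 -0.5 0 0" --pt "1 0.04 -0.5 0 0" --pt "1.0 0.04 -0.5 0 0" --pt "1.0 0 -0.5 0 0" --pt "1.0 0 -0.45 0 0" --pt "1 0 -0.45 0 0" --pt "1 0 -0.45 0 0"

```text
time: 19.97
position: [0.2193, 0.7088, 0.8781]
eef_rot: [3.107, -0.7, 1.238]
contact_force: [-0.4, 0.9, 0.3]
opening: 0.0854
```

>>> arm_command --pt "1.0 0 -0.45 0 0" --pt "1.0 0 -0.4 0 0" --pt "1.0 0 -0.4 0 0" --pt "1 0 -0.4 0 0" --pt "1 0 -0.4 0 0" --pt "1.0 0 -0.4 0 0" --pt "1.0 0 -0.4 0 0" --pt "1.0 0 -0.4 0 0" --pt "1 0 -0.4 0 0" --pt "1 0 -0.4 0 0"

```text
time: 20.8
position: [0.2158, 0.6876, 0.9438]
eef_rot: [3.105, -0.875, 1.246]
contact_force: [-0.3, -0.8, -0.5]
opening: 0.0855
```

```bash
python3 tilt.py
```

```text
t 20.8 [1.099 0.4   0.211 0.076 1.658 1.483] fkerr 0.0005 toolz [ 0.279  0.715 -0.641] tiltdown 0.875 side -0.014 pos [0.216 0.688 0.944]
[[1.0, 0.03, -0.83, 0, 0], [1.0, 0.03, -0.8, 0, 0], [0.98, -0.58, -0.76, 0, 0], [1.0, -0.58, -0.74, 0, 0], [1.0, -0.58, -0.71, 0, 0], [1.0, -0.57, -0.68, 0, 0], [1.0, -0.56, -0.65, 0, 0], [1.0, -0.56, -0.62, 0, 0], [1.0, -0.55, -0.59, 0, 0], [1.0, -0.55, -0.56, 0, 0]]
pred [ 1.348  0.259  0.21  -0.111  1.603  1.61 ] [0.064 0.611 1.049] 1.073 0.004
```

>>> arm_command --pt "1.0 0 -0.5 0 0" --pt "1.0 0 -0.5 0 0" --pt "1.0 0 -0.5 0 0" --pt "1 0 -0.5 0 0" --pt "1 0 -0.5 0 0" --pt "1.0 0 -0.5 0 0" --pt "1.0 0 -0.5 0 0" --pt "1.0 0 -0.5 0 0" --pt "1 0 -0.4 0 0" --pt "1 0 -0.4 0 0"

```text
time: 21.63
position: [0.1934, 0.6204, 1.0319]
eef_rot: [3.097, -1.051, 1.259]
contact_force: [-0.4, -0.0, 0.0]
opening: 0.0853
```

>>> arm_command --pt "1.0 0 -0.3 0 0" --pt "1.0 0 -0.3 0 0" --pt "1.0 0 -0.3 0 0" --pt "1 0 -0.3 0 0" --pt "1 0 -0.3 0 0" --pt "1.0 0 -0.3 0 0" --pt "1.0 0 -0.3 0 0" --pt "1.0 0 -0.3 0 0" --pt "1 0 -0.3 0 0" --pt "1 0 -0.3 0 0"

```text
time: 22.47
position: [0.1768, 0.5701, 1.1005]
eef_rot: [3.08, -1.219, 1.28]
contact_force: [1.0, -0.2, 0.3]
opening: 0.0858
```

```bash
python3 tilt.py
```

```text
t 22.4667 [1.023 0.211 0.211 0.18  1.507 1.47 ] fkerr 0.0006 toolz [ 0.328  0.88  -0.344] tiltdown 1.22 side -0.002 pos [0.177 0.57  1.1  ]
[[1.0, -0.52, 0.46, 0, 0], [1.0, -0.53, 0.48, 0, 0], [1.0, 0.02, 0.9, 0, 0], [1.0, 0.02, 0.93, 0, 0], [0.98, 0.02, 0.95, 0, 0], [0.96, 0.02, 0.97, 0, 0], [0.94, 0.03, 0.99, 0, 0], [0.91, 0.03, 1.0, 0, 0], [1.0, 0.64, 0.67, 0, 0], [0.99, 0.64, 0.7, 0, 0]]
pred [1.048 0.4   0.21  0.193 1.127 1.439] [0.256 0.733 1.066] 1.414 0.007
```

>>> arm_command --pt "1.0 0 0.4 0 0" --pt "1.0 0 0.4 0 0" --pt "1.0 0.02 0.6 0 0" --pt "1.0 0.02 0.6 0 0" --pt "1 0.02 0.6 0 0" --pt "1 0.02 0.6 0 0" --pt "1 0.03 0.6 0 0" --pt "1 0.03 0.6 0 0" --pt "1.0 0 0.5 0 0" --pt "1 0 0.5 0 0"

```text
time: 23.3
position: [0.2246, 0.6828, 1.0933]
eef_rot: [3.025, -1.393, 1.338]
contact_force: [0.4, -0.3, -1.2]
opening: 0.0856
```

```bash
python3 tilt.py; sed -i 's/q0 in (/q0 in ([-.8,.5,1.5,1.3,1.5,-1.],/' g.py
```

```text
t 23.3 [1.055 0.333 0.212 0.174 1.21  1.459] fkerr 0.0006 toolz [ 0.339  0.924 -0.176] tiltdown 1.394 side 0.003 pos [0.225 0.683 1.093]
[[0.99, 0.64, 0.7, 0, 0], [0.98, 0.64, 0.72, 0, 0], [0.96, 0.64, 0.74, 0, 0], [1.0, 0.02, 0.79, 0, 0], [1.0, 0.02, 0.82, 0, 0], [1.0, 0.02, 0.86, 0, 0], [1.0, 0.02, 0.9, 0, 0], [1.0, 0.02, 0.93, 0, 0], [0.98, 0.02, 0.96, 0, 0], [0.96, 0.02, 0.98, 0, 0]]
pred [1.    0.451 0.21  0.275 0.9   1.382] [0.306 0.762 1.085] 1.599 -0.002
```

>>> arm_command --pt "1.0 0.02 0.7 0 0" --pt "1.0 0.02 0.7 0 0" --pt "1.0 0.02 0.7 0 0" --pt "1.0 0.02 0.7 0 0" --pt "1 0.02 0.7 0 0" --pt "1 0.02 0.7 0 0" --pt "1 0.02 0.7 0 0" --pt "-1 0 -1 0 0" --pt "-1.0 0 -1 0 0" --pt "-1 0 -1 0 0"

```text
time: 24.13
position: [0.2322, 0.6852, 1.0436]
eef_rot: [2.724, -1.518, 1.643]
contact_force: [-0.3, 0.2, 2.2]
opening: 0.0855
```

```bash
cat > path.py <<'E'
from ik import *
from plan import *
def check(tgt,turn,n,q=None):
    s=read_state(); q=np.array(s['joint_positions']) if q is None else q
    X0,R0=fk(q,PP[:8]); qs=[q]
    for i in range(1,n+1):
        q,a,b=ik(X0+(np.array(tgt)-X0)*i/n,R0@rz(turn*i/n),q,.6); qs.append(q)
        if a>.001 or b>.01: print('unreach',i,a,b)
    qs=np.array(qs); print('max step/row',abs(np.diff(qs,axis=0)).max(0).round(3),'end',qs[-1].round(2),'min',qs.min(0).round(2),'max',qs.max(0).round(2)); return q
E
python3 - <<'E'
from path import *
s=read_state(); R=Ro.from_euler('xyz',s['eef_rot']).as_matrix(); u=np.r_[CX,0]
print(s['time'],np.round(s['position'],3),np.round(s['joint_positions'],3),R.T.round(3), np.arctan2(R[:,2]@u,-R[2,2]))
q=check([.1,.35,.75],0,20)
q=check(cab(-.33,-.049,.30),1.5708,40,q)
q=check(cab(-.33,-.049,.01),0,10,q)
print('direct'); q=check(cab(-.33,-.049,.3),1.5708,40)
E
```

```text
24.1333 [0.232 0.685 1.044] [1.039 0.058 0.767 0.257 0.811 1.361] [[-0.004  0.053  0.999]
 [ 0.941 -0.338  0.021]
 [ 0.339  0.94  -0.048]] 1.5224426138140041
unreach 17 0.009364280035838479 0.003304740348492991
unreach 18 0.03071817886141895 0.011027201103730275
unreach 19 0.051897088806248326 0.01906108727656222
unreach 20 0.07280024397738628 0.027647536432045795
max step/row [0.053 0.07  0.105 0.078 0.032 0.059] end [ 0.88 -0.9   1.92  0.53  0.71  1.1 ] min [ 0.75 -0.9   0.77  0.26  0.66  0.97] max [1.04 0.06 1.92 0.71 0.81 1.36]
unreach 1 0.01739932595843735 0.006397618597611242
unreach 2 0.03393482061992534 0.012130098219029639
unreach 3 0.0491909131534134 0.01745087125051166
unreach 4 0.06252870710618946 0.02309728731905191
unreach 5 0.07310719347004119 0.029997606308840675
unreach 6 0.08017506908281895 0.038022761834140856
unreach 7 0.08352801344986126 0.04544838890016739
unreach 8 0.0835576218840527 0.05044544411898941
unreach 9 0.08086302621812666 0.05230435632486948
unreach 10 0.07596615804073842 0.05123727450881456
unreach 11 0.06925902148621399 0.04780737120974858
unreach 12 0.06103577546958446 0.0425939115293419
unreach 13 0.05152649438095758 0.036073978525171135
unreach 14 0.04091794352013525 0.0286054091614647
unreach 15 0.029365193720215007 0.02044429042301214
unreach 16 0.016998514888358265 0.011769264340267085
unreach 17 0.003928017652388939 0.0027031173462275185
max step/row [0.181 0.058 0.046 0.135 0.155 0.057] end [-1.01  0.34  1.61  1.22  2.14  1.04] min [-1.01 -0.9   1.61  0.53  0.71  0.79] max [0.88 0.34 2.21 1.67 2.21 1.1 ]
max step/row [0.    0.049 0.02  0.028 0.021 0.053] end [-1.01  0.73  1.66  1.01  1.94  0.6 ] min [-1.01  0.34  1.61  1.01  1.94  0.6 ] max [-1.01  0.73  1.68  1.22  2.14  1.04]
direct
max step/row [0.096 0.078 0.115 0.089 0.08  0.035] end [-1.01  0.35  1.6   1.23  2.16  1.05] min [-1.01 -0.68  0.77  0.26  0.76  0.98] max [1.04 0.35 1.99 1.58 2.16 1.36]
```

```bash
python3 - <<'E'
from path import *
plan(cab(-.33,-.049,.3),turn=1.5708,rows=40)
E
```

```text
[[-0.57, 0.49, -0.65, 0.49, 0], [-0.55, 0.52, -0.65, 0.49, 0], [-0.53, 0.54, -0.65, 0.49, 0], [-0.51, 0.56, -0.65, 0.49, 0], [-0.49, 0.58, -0.65, 0.49, 0], [-0.46, 0.6, -0.65, 0.49, 0], [-0.44, 0.61, -0.65, 0.49, 0], [-0.42, 0.63, -0.65, 0.49, 0], [-0.39, 0.65, -0.65, 0.49, 0], [-0.36, 0.66, -0.65, 0.49, 0]]
[[-0.34, 0.67, -0.65, 0.49, 0], [-0.31, 0.69, -0.65, 0.49, 0], [-0.28, 0.7, -0.65, 0.49, 0], [-0.26, 0.71, -0.65, 0.49, 0], [-0.23, 0.72, -0.65, 0.49, 0], [-0.2, 0.73, -0.65, 0.49, 0], [-0.17, 0.73, -0.65, 0.49, 0], [-0.14, 0.74, -0.65, 0.49, 0], [-0.11, 0.75, -0.65, 0.49, 0], [-0.09, 0.75, -0.64, 0.49, 0]]
[[-0.06, 0.75, -0.65, 0.49, 0], [-0.03, 0.75, -0.64, 0.49, 0], [0.0, 0.76, -0.65, 0.49, 0], [0.03, 0.75, -0.64, 0.49, 0], [0.06, 0.75, -0.65, 0.49, 0], [0.09, 0.75, -0.64, 0.49, 0], [0.12, 0.75, -0.65, 0.49, 0], [0.15, 0.74, -0.64, 0.49, 0], [0.18, 0.73, -0.65, 0.49, 0], [0.21, 0.73, -0.64, 0.49, 0]]
[[0.24, 0.72, -0.65, 0.49, 0], [0.27, 0.71, -0.64, 0.49, 0], [0.29, 0.69, -0.65, 0.49, 0], [0.32, 0.68, -0.64, 0.49, 0], [0.35, 0.67, -0.65, 0.49, 0], [0.37, 0.66, -0.64, 0.49, 0], [0.4, 0.64, -0.65, 0.49, 0], [0.42, 0.63, -0.64, 0.49, 0], [0.45, 0.61, -0.65, 0.49, 0], [0.47, 0.58, -0.64, 0.49, 0]]
end [ 0.5295 -0.2814  0.4101] tool axes [[0.941, -0.338, 0.024], [0.006, -0.054, -0.999], [0.339, 0.94, -0.048]]
```

>>> arm_command --pt "-0.57 0.49 -0.65 0.49 0" --pt "-0.55 0.52 -0.65 0.49 0" --pt "-0.53 0.54 -0.65 0.49 0" --pt "-0.51 0.56 -0.65 0.49 0" --pt "-0.49 0.58 -0.65 0.49 0" --pt "-0.46 0.6 -0.65 0.49 0" --pt "-0.44 0.61 -0.65 0.49 0" --pt "-0.42 0.63 -0.65 0.49 0" --pt "-0.39 0.65 -0.65 0.49 0" --pt "-0.36 0.66 -0.65 0.49 0"

```text
time: 24.97
position: [0.3044, 0.4394, 0.8881]
eef_rot: [-1.694, -1.198, -0.231]
contact_force: [0.7, -0.2, 0.2]
opening: 0.0859
```

>>> arm_command --pt "-0.34 0.67 -0.65 0.49 0" --pt "-0.31 0.69 -0.65 0.49 0" --pt "-0.28 0.7 -0.65 0.49 0" --pt "-0.26 0.71 -0.65 0.49 0" --pt "-0.23 0.72 -0.65 0.49 0" --pt "-0.2 0.73 -0.65 0.49 0" --pt "-0.17 0.73 -0.65 0.49 0" --pt "-0.14 0.74 -0.65 0.49 0" --pt "-0.11 0.75 -0.65 0.49 0" --pt "-0.09 0.75 -0.64 0.49 0"

```text
time: 25.8
position: [0.3794, 0.1976, 0.7295]
eef_rot: [-1.638, -0.808, -0.299]
contact_force: [0.7, 0.7, -0.8]
opening: 0.0852
```

>>> arm_command --pt "-0.06 0.75 -0.65 0.49 0" --pt "-0.03 0.75 -0.64 0.49 0" --pt "0.0 0.76 -0.65 0.49 0" --pt "0.03 0.75 -0.64 0.49 0" --pt "0.06 0.75 -0.65 0.49 0" --pt "0.09 0.75 -0.64 0.49 0" --pt "0.12 0.75 -0.65 0.49 0" --pt "0.15 0.74 -0.64 0.49 0" --pt "0.18 0.73 -0.65 0.49 0" --pt "0.21 0.73 -0.64 0.49 0"

```text
time: 26.63
position: [0.4541, -0.043, 0.5701]
eef_rot: [-1.623, -0.415, -0.327]
contact_force: [0.6, 0.2, 0.5]
opening: 0.0851
```

>>> arm_command --pt "0.24 0.72 -0.65 0.49 0" --pt "0.27 0.71 -0.64 0.49 0" --pt "0.29 0.69 -0.65 0.49 0" --pt "0.32 0.68 -0.64 0.49 0" --pt "0.35 0.67 -0.65 0.49 0" --pt "0.37 0.66 -0.64 0.49 0" --pt "0.4 0.64 -0.65 0.49 0" --pt "0.42 0.63 -0.64 0.49 0" --pt "0.45 0.61 -0.65 0.49 0" --pt "0.47 0.58 -0.64 0.49 0"

```text
time: 27.47
position: [0.5295, -0.284, 0.4116]
eef_rot: [-1.619, -0.023, -0.346]
contact_force: [0.5, 0.3, 0.5]
opening: 0.0855
```

```bash
python3 - <<'E'
from path import *
from loc import *
s=read_state(); R=Ro.from_euler('xyz',s['eef_rot']).as_matrix()
print(s['time'],tocab(s['position']).round(4),np.round(s['joint_positions'],3),R.T.round(3))
f=save('side','side9.png'); f2=save('scene','scene9.png'); print(tablet(f2))
check(cab(-.30,-.049,.0065),0,15)
plan(cab(-.30,-.049,.02))
E
```

```text
27.4667 [-0.3323 -0.0499  0.3016] [-1.014  0.353  1.599  1.235  2.159  1.047] [[ 0.94  -0.339  0.023]
 [ 0.006 -0.053 -0.999]
 [ 0.34   0.939 -0.048]]
(((-163.23643493652344, -51.144737243652344), (198.75106811523438, 126.63984680175781), 88.5992431640625), [[-229.0, -149.0], [-102.0, -152.0], [-98.0, 47.0], [-224.0, 50.0]], array([0.0075, 0.0125, 0.0154]))
max step/row [0.003 0.032 0.016 0.019 0.016 0.036] end [-0.98  0.73  1.69  1.05  1.93  0.59] min [-1.02  0.36  1.6   1.05  1.93  0.59] max [-0.98  0.73  1.7   1.23  2.16  1.05]
[[-0.02, 0.92, 0.15, 0.0, 0], [-0.02, 0.92, 0.15, 0.0, 0], [-0.02, 0.92, 0.15, 0.0, 0], [-0.02, 0.92, 0.15, 0.0, 0], [-0.02, 0.92, 0.16, 0.0, 0], [-0.02, 0.92, 0.15, 0.0, 0], [-0.02, 0.92, 0.16, 0.0, 0], [-0.02, 0.92, 0.15, 0.0, 0], [-0.03, 0.92, 0.16, 0.0, 0], [-0.02, 0.93, 0.15, 0.0, 0]]
end [ 0.54   -0.2534  0.13  ] tool axes [[0.94, -0.342, 0.018], [0.002, -0.048, -0.999], [0.342, 0.939, -0.044]]
```

View pics/scene9.png

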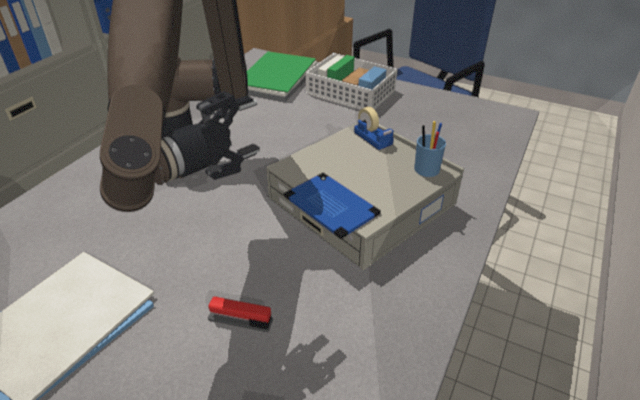

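View pics/side9.png

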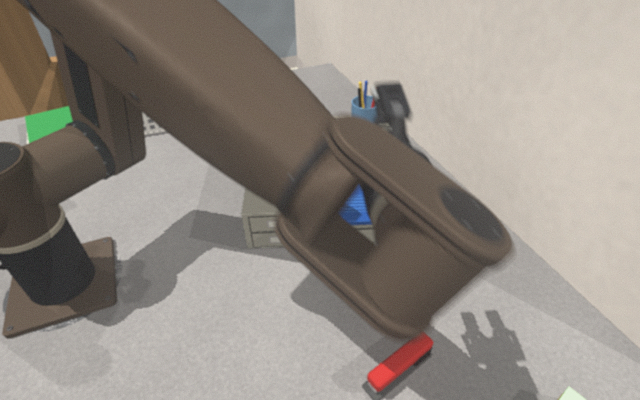

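```bash
python3 - <<'E'
from path import *
from loc import *
s=read_state(); R=Ro.from_euler('xyz',s['eef_rot']).as_matrix(); W=np.array(s['position'])-.252*R[:,2]; print('W',W.round(3))
for n in ('scene9','side9'):
    f=dict(np.load(f'pics/{n}.png.npz')); P=pts(f); d=np.linalg.norm(P-W,axis=-1); m=(f['depth']>0)&(d<.2)&(P[...,2]>.2)
    q=P[m]; i=np.argsort(q[:,2])[:300:30]; print(n,(q[i]-W).round(3).tolist())
    T=np.array(s['position']); # fingers along tool
    m=(f['depth']>0)&(np.linalg.norm(P-T,axis=-1)<.13)&(P[...,2]>.25); l=(P[m]-T)@R; print('tip max along z',np.percentile(l[:,2],[95,99,99.8]).round(4), 'y ext',np.percentile(l[:,1],[1,99]).round(3))
E
```

```text
W [ 0.443 -0.522  0.419]
scene9 [[0.07, 0.158, -0.084], [0.067, 0.14, -0.078], [0.073, 0.156, -0.075], [0.057, 0.166, -0.073], [0.055, 0.166, -0.072], [0.052, 0.162, -0.071], [0.072, 0.164, -0.07], [0.057, 0.115, -0.069], [0.061, 0.126, -0.068], [0.066, 0.143, -0.067]]
tip max along z [-0.0332 -0.024  -0.0198] y ext [-0.073  0.071]
side9 [[-0.023, -0.031, -0.051], [-0.027, -0.031, -0.045], [-0.007, -0.027, -0.043], [-0.036, -0.031, -0.042], [-0.036, -0.031, -0.04], [-0.031, -0.032, -0.039], [-0.036, -0.031, -0.038], [-0.044, -0.026, -0.037], [-0.025, -0.033, -0.036], [-0.043, -0.028, -0.035]]
tip max along z [-0.0427 -0.0223 -0.0192] y ext [-0.077 -0.026]
```

```bash
python3 - <<'E'
from path import *
from loc import *
s=read_state(); R=Ro.from_euler('xyz',s['eef_rot']).as_matrix(); W=np.array(s['position'])-.252*R[:,2]
q=np.array(s['joint_positions'])
R3=rz(q[0])@ry(q[1])@ry(q[2]); R5=R3@rz(q[3]); print('j5 axis',R5[:,1].round(2),'forearm',R3[:,2].round(2))
f=dict(np.load('pics/scene9.png.npz')); P=pts(f)
for u,v in [(130,130),(130,150),(130,170),(130,185),(130,195),(130,203),(108,195),(150,198),(106,170),(150,150)]: print(u,v,(P[v,u]-W).round(3), f['depth'][v,u].round(2))
f=dict(np.load('pics/side9.png.npz')); P=pts(f)
for u,v in [(420,320),(400,325),(370,300),(470,290),(500,250),(440,240),(300,230)]: print('s',u,v,(P[v,u]-W).round(3))
qg,a,b=ik(cab(-.201,-.049,.0065),R,q); R3=rz(qg[0])@ry(qg[1])@ry(qg[2]);R5=R3@rz(qg[3]); print('grasp j5axis',R5[:,1].round(2),'forearm',R3[:,2].round(2),qg.round(2),a,b)
E
```

```text
j5 axis [ 0.47 -0.13  0.87] forearm [ 0.49 -0.79 -0.38]
130 130 [0.006 0.016 0.064] 0.72
130 150 [ 0.025 -0.009  0.05 ] 0.71
130 170 [ 0.044 -0.033  0.037] 0.69
130 185 [ 0.033 -0.032  0.006] 0.72
130 195 [ 0.019 -0.027 -0.021] 0.74
130 203 [ 0.007 -0.022 -0.045] 0.76
108 195 [-0.019 -0.036 -0.029] 0.75
150 198 [ 0.015  0.01  -0.055] 0.79
106 170 [ 0.016 -0.05   0.038] 0.69
150 150 [0.042 0.011 0.043] 0.72
s 420 320 [-0.025 -0.03  -0.015]
s 400 325 [-0.038 -0.024 -0.023]
s 370 300 [-0.051  0.002 -0.016]
s 470 290 [ 0.009 -0.036  0.012]
s 500 250 [ 0.024 -0.037  0.05 ]
s 440 240 [-0.016 -0.019  0.06 ]
s 300 230 [-0.084  0.072  0.012]
grasp j5axis [ 0.78 -0.26  0.57] forearm [ 0.42 -0.47 -0.78] [-0.84  0.67  1.79  1.15  1.84  0.59] 4.458719230622766e-09 3.5407760779244435e-08
```

```bash
python3 - <<'E'
from path import *
plan(cab(-.225,-.049,.10),rows=9,closure=0.85)
E
```

```text
[[-0.02, 0.72, 0.43, 0.0, 0.85], [-0.02, 0.71, 0.44, 0.0, 0.85], [-0.02, 0.72, 0.43, 0.0, 0.85], [-0.02, 0.71, 0.44, 0.0, 0.85], [-0.01, 0.72, 0.43, 0.0, 0.85], [-0.02, 0.71, 0.44, 0.0, 0.85], [-0.01, 0.72, 0.43, 0.0, 0.85], [-0.02, 0.71, 0.44, 0.0, 0.85], [-0.01, 0.72, 0.43, 0.0, 0.85], [0, 0, 0, 0, 0.85]]
end [ 0.5659 -0.183   0.2099] tool axes [[0.94, -0.342, 0.018], [0.002, -0.048, -0.999], [0.342, 0.939, -0.044]]
```

>>> arm_command --pt "-0.02 0.72 0.43 0.0 0.85" --pt "-0.02 0.71 0.44 0.0 0.85" --pt "-0.02 0.72 0.43 0.0 0.85" --pt "-0.02 0.71 0.44 0.0 0.85" --pt "-0.01 0.72 0.43 0.0 0.85" --pt "-0.02 0.71 0.44 0.0 0.85" --pt "-0.01 0.72 0.43 0.0 0.85" --pt "-0.02 0.71 0.44 0.0 0.85" --pt "-0.01 0.72 0.43 0.0 0.85" --pt "0 0 0 0 0.85"

```text
time: 28.4
position: [0.565, -0.1777, 0.2104]
eef_rot: [-1.616, -0.018, -0.343]
contact_force: [-0.6, 0.8, -0.9]
opening: 0.013
```

```bash
python3 - <<'E'
from path import *
from loc import *
s=read_state(); R=Ro.from_euler('xyz',s['eef_rot']).as_matrix(); T=np.array(s['position'])
print(s['time'],s['opening'],tocab(T).round(4),R.T.round(3))
for n in ('scene','side'):
    f=save(n,n+'10.png'); P=pts(f)
    m=(f['depth']>0)&(np.linalg.norm(P-T,axis=-1)<.1)&(P[...,2]>.17); l=(P[m]-T)@R
    print(n,m.sum(),'tip',np.percentile(l[:,2],[95,99,100]).round(4))
cv2.imwrite('pics/s10z.png',cv2.resize(dict(f)['frame'][80:260,220:460,::-1],None,fx=3,fy=3))
f=dict(np.load('pics/scene10.png.npz'));cv2.imwrite('pics/c10z.png',cv2.resize(f['frame'][80:270,130:390,::-1],None,fx=3,fy=3))
E
```

```text
28.4 0.012953526948395255 [-0.2203 -0.0463  0.1004] [[ 0.942 -0.336  0.018]
 [ 0.002 -0.049 -0.999]
 [ 0.337  0.941 -0.045]]
scene 888 tip [-0.0137 -0.0067 -0.0042]
side 246 tip [-0.0117 -0.0065 -0.0051]
```

View pics/c10z.png

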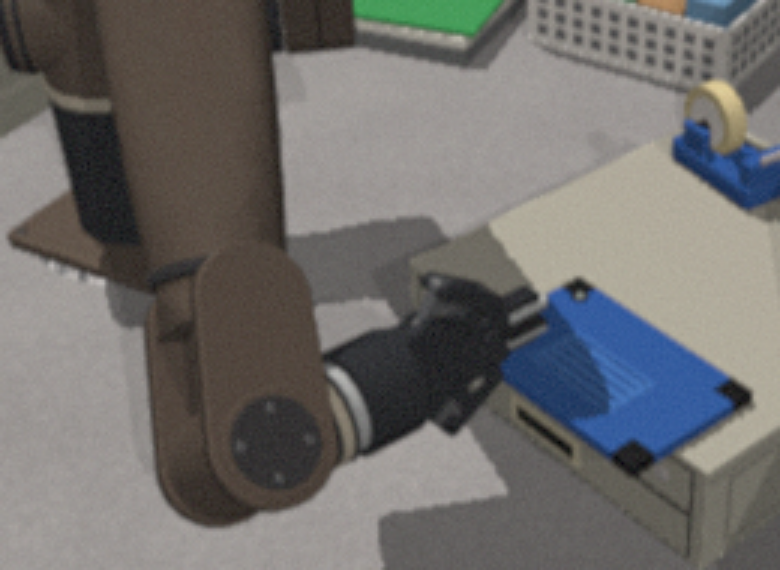

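```bash
python3 - <<'E'
from path import *
R,p=plan(cab(-.240,-.050,.006),rows=10)
plan(cab(-.1835,-.050,.006),R=R,p=p,rows=6)
check(cab(-.1835,-.050,.006),0,10)
E
```

```text
[[-0.0, 0.33, -0.04, 0.0, 0], [-0.0, 0.33, -0.04, 0.0, 0], [-0.0, 0.33, -0.04, 0.0, 0], [-0.0, 0.33, -0.04, 0.0, 0], [-0.0, 0.33, -0.04, 0.0, 0], [-0.01, 0.33, -0.04, 0.0, 0], [-0.0, 0.33, -0.05, 0.0, 0], [-0.01, 0.33, -0.04, 0.0, 0], [-0.0, 0.34, -0.05, 0.0, 0], [-0.01, 0.33, -0.04, 0.0, 0]]
end [ 0.5616 -0.1973  0.116 ] tool axes [[0.941, -0.337, 0.025], [0.008, -0.052, -0.999], [0.338, 0.94, -0.046]]
[[0.0, -0.01, 0.31, 0.0, 0], [0.0, -0.02, 0.31, 0.0, 0], [0.0, -0.01, 0.31, 0.0, 0], [0.01, -0.02, 0.32, 0.0, 0], [0.0, -0.01, 0.31, 0.0, 0], [0.01, -0.02, 0.32, 0.0, 0], [0, 0, 0, 0, 0], [0, 0, 0, 0, 0], [0, 0, 0, 0, 0], [0, 0, 0, 0, 0]]
end [ 0.5813 -0.1444  0.1161] tool axes [[0.941, -0.337, 0.025], [0.008, -0.052, -0.999], [0.338, 0.94, -0.046]]
max step/row [0.006 0.017 0.002 0.001 0.01  0.014] end [-0.82  0.67  1.79  1.16  1.82  0.59] min [-0.87  0.52  1.79  1.16  1.82  0.59] max [-0.82  0.67  1.8   1.16  1.92  0.72]
```

>>> arm_command --pt "0 0.25 -0.2 0.0 0" --pt "0 0.25 -0.2 0.0 0" --pt "0 0.35 0 0.0 0" --pt "0 0.35 0 0.0 0" --pt "0 0.35 0 0.0 0" --pt "-0.01 0.35 0 0.0 0" --pt "0 0.35 0 0.0 0" --pt "-0.01 0.35 -0.02 0.0 0" --pt "0 0.35 0 0.0 0" --pt "-0.01 0.35 0 0.0 0"

```text
time: 29.33
position: [0.5616, -0.1978, 0.1145]
eef_rot: [-1.618, -0.025, -0.345]
contact_force: [0.3, -1.1, -0.5]
opening: 0.0854
```

```bash
python3 - <<'E'
from path import *
from loc import *
s=read_state(); print(s['time'],s['opening'],tocab(s['position']).round(4),np.round(s['contact_force'],1))
f=save('scene','scene11.png'); print(tablet(f)); cv2.imwrite('pics/c11z.png',cv2.resize(f['frame'][80:330,130:390,::-1],None,fx=2.4,fy=2.4))
plan(cab(-.1835,-.050,.006),rows=6)
E
```

```text
29.3333 0.08535266702548006 [-0.2403 -0.0501  0.0045] [ 0.3 -1.1 -0.5]
(((-163.21669006347656, -49.89246368408203), (127.35257720947266, 199.42295837402344), 0.2539607882499695), [[-227.0, 50.0], [-226.0, -150.0], [-99.0, -149.0], [-100.0, 50.0]], array([0.0077, 0.0125, 0.0156]))
[[0.01, -0.03, 0.31, 0.0, 0], [0.01, -0.03, 0.31, 0.0, 0], [0.01, -0.04, 0.31, 0.0, 0], [0.0, -0.03, 0.32, 0.0, 0], [0.01, -0.04, 0.31, 0.0, 0], [0.0, -0.03, 0.32, 0.0, 0], [0, 0, 0, 0, 0], [0, 0, 0, 0, 0], [0, 0, 0, 0, 0], [0, 0, 0, 0, 0]]
end [ 0.5811 -0.1443  0.1159] tool axes [[0.941, -0.338, 0.021], [0.004, -0.051, -0.999], [0.339, 0.94, -0.046]]
```

View pics/c11z.png

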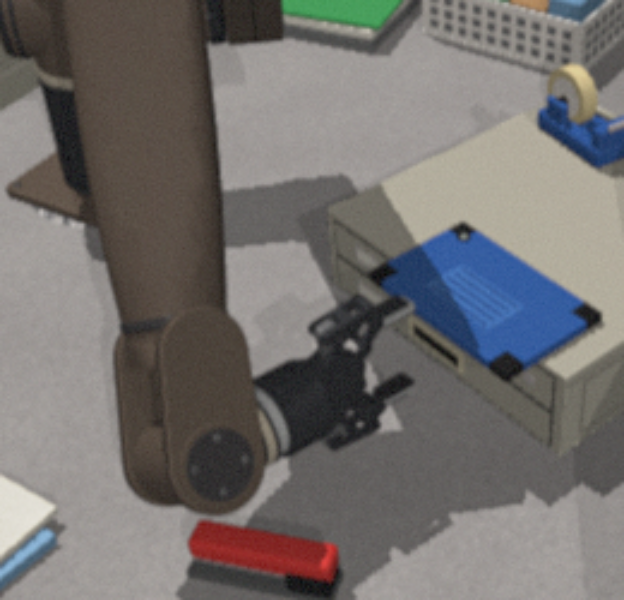

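>>> arm_command --pt "0.01 -0.03 0.31 0.0 0" --pt "0.01 -0.03 0.31 0.0 0" --pt "0.01 -0.04 0.31 0.0 0" --pt "0.0 -0.03 0.32 0.0 0" --pt "0.01 -0.04 0.31 0.0 0" --pt "0.0 -0.03 0.32 0.0 0" --pt "0 0 0 0 0" --pt "0 0 0 0 0" --pt "0 0 0 0 0.3" --pt "0 0 0 0 0.4"

```text
time: 30.22
position: [0.5818, -0.1454, 0.1192]
eef_rot: [-1.618, -0.025, -0.345]
contact_force: [0.1, -0.6, -1.2]
opening: 0.064
```

```bash
python3 - <<'E'
from path import *
from loc import *
s=read_state(); print(s['time'],s['opening'],tocab(s['position']).round(4),np.round(s['contact_force'],1))
f=save('scene','scene12.png'); cv2.imwrite('pics/c12z.png',cv2.resize(f['frame'][130:280,200:390,::-1],None,fx=4,fy=4))
E
```

```text
30.2167 0.06403622421637044 [-0.1841 -0.0509  0.0092] [ 0.1 -0.6 -1.2]
```

View pics/c12z.png

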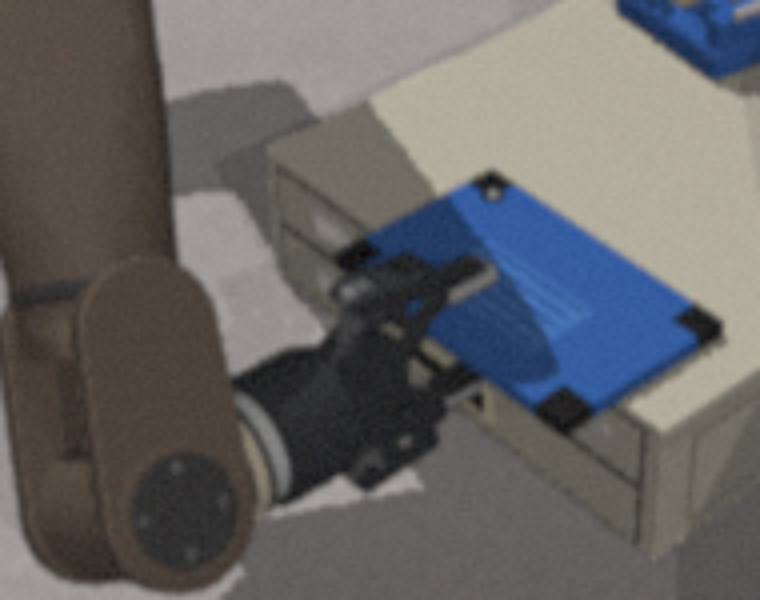

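>>> arm_command --pt "0 0.1 0 0.0 0.5" --pt "0 0 0 0.0 0.6" --pt "0 0 0 0.0 0.7" --pt "0 0 0 0.0 0.8" --pt "0 0 0 0.0 0.85" --pt "0 0 0 0.0 0.9" --pt "0 0 0 0 1" --pt "0 0 0 0 1" --pt "0 0 0 0 1" --pt "0 0 0 0 1"

```text
time: 31.1
position: [0.5819, -0.1453, 0.1173]
eef_rot: [-1.615, -0.025, -0.345]
contact_force: [-0.3, -0.5, 5.9]
opening: 0.011
```

```bash
python3 - <<'E'
from path import *
from loc import *
s=read_state(); print(s['time'],s['opening'],tocab(s['position']).round(4),np.round(s['contact_force'],1),np.round(s['wrist_torque'],2))
f=save('scene','scene13.png'); print(tablet(f)); cv2.imwrite('pics/c13z.png',cv2.resize(f['frame'][130:280,200:390,::-1],None,fx=4,fy=4))
q=check(cab(-.19,-.05,.135),0,12)
q=check(cab(-.19,-.05,.135),-np.pi,40,q)
q=check(cab(-.16,-.05,.02),0,12,q)
E
```

```text
31.1 0.011001923816085883 [-0.184  -0.0509  0.0073] [-0.3 -0.5  5.9] [ 1.37  0.28 -0.08]
(((-162.7308349609375, -50.74638366699219), (197.63314819335938, 126.71562194824219), 89.90538024902344), [[-226.0, -149.0], [-100.0, -150.0], [-99.0, 48.0], [-226.0, 48.0]], array([0.0088, 0.014 , 0.0172]))
max step/row [0.001 0.02  0.004 0.005 0.007 0.017] end [-0.83  0.45  1.82  1.21  1.9   0.78] min [-0.83  0.45  1.79  1.17  1.82  0.59] max [-0.82  0.67  1.82  1.21  1.9   0.78]
max step/row [0.    0.    0.    0.    0.    0.079] end [-0.83  0.45  1.82  1.21  1.9  -2.36] min [-0.83  0.45  1.82  1.21  1.9  -2.36] max [-0.83  0.45  1.82  1.21  1.9   0.78]
max step/row [0.004 0.017 0.002 0.003 0.008 0.015] end [-0.78  0.64  1.82  1.2   1.81 -2.53] min [-0.83  0.45  1.82  1.2   1.81 -2.53] max [-0.78  0.64  1.82  1.21  1.9  -2.36]
```

View pics/c13z.png

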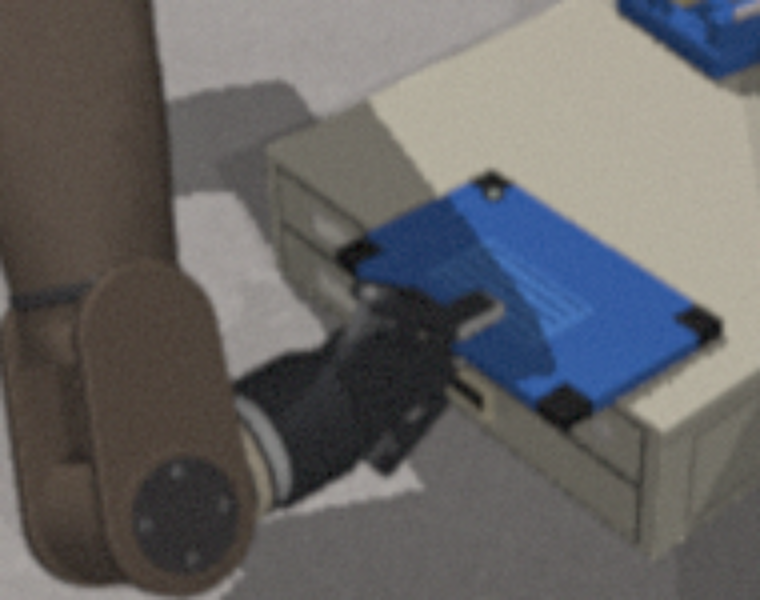

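>>> arm_command --pt "0 -0.15 0 0.0 1" --pt "0 -0.3 -0.02 0.0 1" --pt "0 -0.5 -0.03 0.0 1" --pt "0 -0.5 -0.03 0.0 1" --pt "0 -0.5 -0.03 0.0 1" --pt "0 -0.5 -0.03 0.0 1" --pt "0 -0.6 -0.03 0 1" --pt "0 -0.6 -0.03 0 1" --pt "0 -0.6 -0.03 0 1" --pt "0 -0.5 -0.03 -0.3 1"

```text
time: 31.98
position: [0.5779, -0.1445, 0.2581]
eef_rot: [-1.624, -0.049, -0.344]
contact_force: [-0.1, -0.7, -4.1]
opening: 0.0111
```

```bash
python3 - <<'E'
from path import *
from loc import *
s=read_state(); print(s['time'],s['opening'],tocab(s['position']).round(4),np.round(s['contact_force'],1),np.round(s['wrist_torque'],2))
f=save('scene','scene14.png'); cv2.imwrite('pics/c14z.png',cv2.resize(f['frame'][80:280,150:400,::-1],None,fx=3,fy=3))
E
```

```text
31.9833 0.011071439196713419 [-0.1847 -0.0469  0.1481] [-0.1 -0.7 -4.1] [-1.3   0.49 -0.08]
```

View pics/c14z.png

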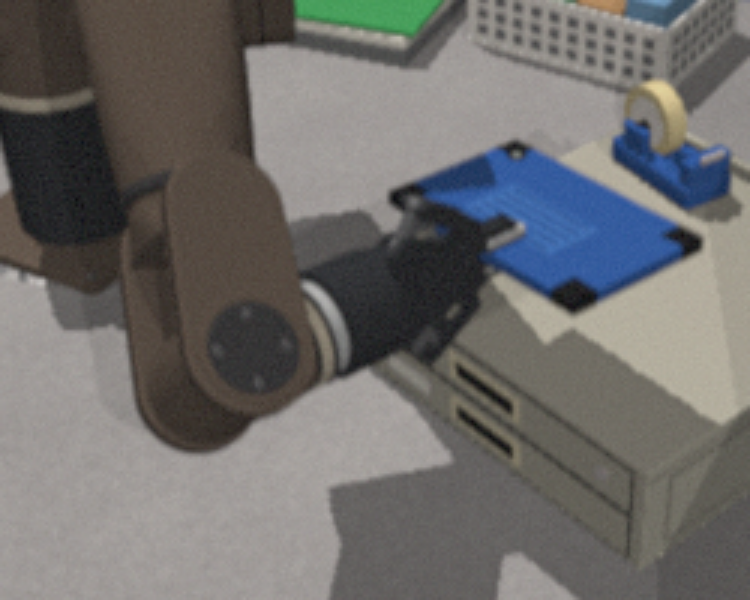

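>>> arm_command --pt "0 0 0 -0.97 1" --pt "0 0 0 -0.97 1" --pt "0 0 0 -0.97 1" --pt "0 0 0 -0.97 1" --pt "0 0 0 -0.97 1" --pt "0 0 0 -0.97 1" --pt "0 0 0 -0.97 1" --pt "0 0 0 -0.97 1" --pt "0 0 0 -0.97 1" --pt "0 0 0 -0.97 1"

```text
time: 32.87
position: [0.5778, -0.1446, 0.2568]
eef_rot: [-1.645, -0.826, -0.291]
contact_force: [-0.8, -0.3, -4.7]
opening: 0.0113
```

>>> arm_command --pt "0 0 0 -0.97 1" --pt "0 0 0 -0.97 1" --pt "0 0 0 -0.97 1" --pt "0 0 0 -0.97 1" --pt "0 0 0 -0.97 1" --pt "0 0 0 -0.97 1" --pt "0 0 0 -0.97 1" --pt "0 0 0 -0.97 1" --pt "0 0 0 -0.97 1" --pt "0 0 0 -0.97 1"

```text
time: 33.7
position: [0.5778, -0.1446, 0.2568]
eef_rot: [2.571, -1.511, 1.796]
contact_force: [-0.1, -0.7, -4.6]
opening: 0.0109
```

```bash
python3 - <<'E'
from path import *
from loc import *
s=read_state(); print(s['time'],s['opening'],tocab(s['position']).round(4),np.round(s['contact_force'],1),np.round(s['wrist_torque'],2))
f=save('scene','scene15.png'); cv2.imwrite('pics/c15z.png',cv2.resize(f['frame'][80:280,150:400,::-1],None,fx=3,fy=3))
E
```

```text
33.7 0.010942629001540588 [-0.1848 -0.0468  0.1468] [-0.1 -0.7 -4.6] [-1.26  0.45 -0.06]
```

View pics/c15z.png

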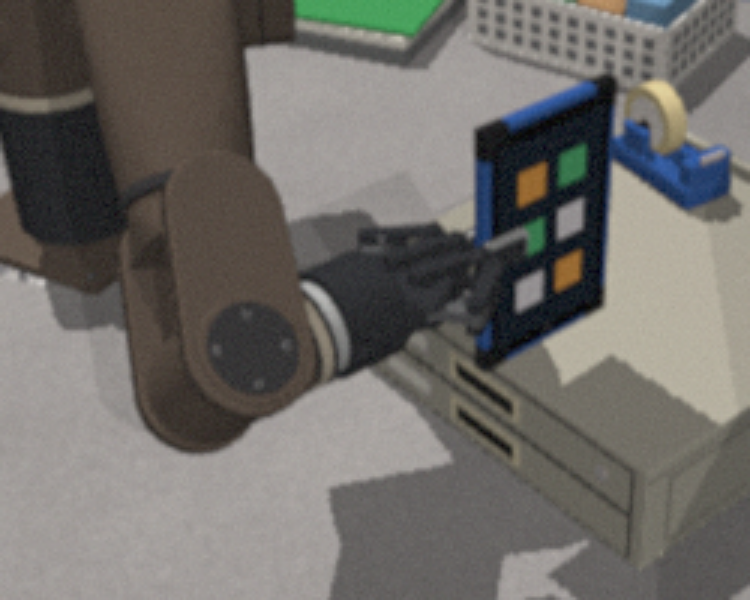

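>>> arm_command --pt "0 0 0 -0.97 1" --pt "0 0 0 -0.97 1" --pt "0 0 0 -0.97 1" --pt "0 0 0 -0.97 1" --pt "0 0 0 -0.97 1" --pt "0 0 0 -0.97 1" --pt "0 0 0 -0.97 1" --pt "0 0 0 -0.97 1" --pt "0 0 0 -0.97 1" --pt "0 0 0 -0.97 1"

```text
time: 34.58
position: [0.5779, -0.1446, 0.2571]
eef_rot: [1.64, -0.763, 2.748]
contact_force: [0.5, -0.1, -3.9]
opening: 0.0114
```

>>> arm_command --pt "0 0 0 -0.97 1" --pt "0 0 0 -0.97 1" --pt "0 0 0 -0.97 1" --pt "0 0 0 -0.97 1" --pt "0 0 0 -0.97 1" --pt "0 0 0 -0.97 1" --pt "0 0 0 -0.97 1" --pt "0 0 0 -0.97 1" --pt "0 0 0 -0.97 1" --pt "0 0 0 -0.97 1"

```text
time: 35.42
position: [0.5779, -0.1446, 0.2571]
eef_rot: [1.621, 0.012, 2.796]
contact_force: [-0.3, 0.4, -4.7]
opening: 0.011
```

```bash
python3 - <<'E'
from path import *
from loc import *
s=read_state(); R=Ro.from_euler('xyz',s['eef_rot']).as_matrix(); print(s['time'],s['opening'],tocab(s['position']).round(4),np.round(s['contact_force'],1),np.round(s['joint_positions'],2),R.T.round(3))
f=save('scene','scene16.png'); cv2.imwrite('pics/c16z.png',cv2.resize(f['frame'][80:280,150:400,::-1],None,fx=3,fy=3))
P=tocab(pts(f)); 
# dark screen points: plane fit
m=(f['depth']>0)&(P[...,2]>.12)&(P[...,2]<.19)&(P[...,0]>-.17)&(P[...,0]<-.05)&(abs(P[...,1]+.05)<.12)
q=P[m]; A=np.c_[q[:,:2],np.ones(len(q))]; c,*_=np.linalg.lstsq(A,q[:,2],rcond=None); r=q[:,2]-A@c; k=abs(r)<.006; c,*_=np.linalg.lstsq(A[k],q[k,2],rcond=None); print('plane z=ax+by+c',c.round(4),k.sum(),len(q)); print(np.percentile(q[k],[1,99],axis=0).round(3))
E
```

```text
35.4167 0.010971850853812989 [-0.1848 -0.0469  0.1471] [-0.3  0.4 -4.7] [-0.82  0.42  1.83  1.22  1.9  -2.33] [[-0.941  0.339 -0.012]
 [ 0.006  0.051  0.999]
 [ 0.339  0.94  -0.05 ]]
plane z=ax+by+c [-0.0629 -0.0068  0.1416] 1583 1620
[[-0.169 -0.15   0.146]
 [-0.097  0.047  0.154]]
```

View pics/c16z.png

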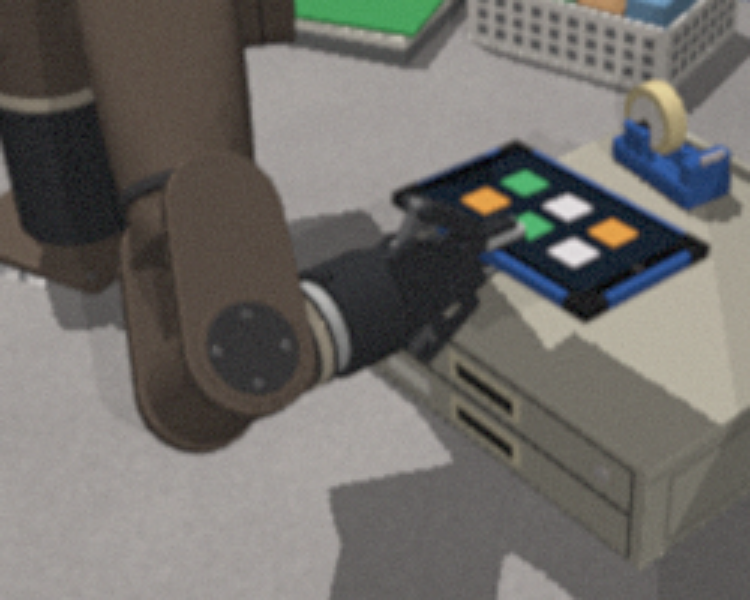

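>>> arm_command --pt "0 -0.3 0.015 0 1" --pt "0 -0.5 0.025 0 1" --pt "0 -0.6 0.03 0 1" --pt "0 -0.6 0.03 0 1" --pt "0 -0.6 0.03 0 1" --pt "0 -0.5 0.025 0 1" --pt "0 -0.4 0.02 0 1" --pt "0 -0.3 0.015 0 1" --pt "0 -0.3 0.015 0 1" --pt "0 -0.2 0.01 0 1"

```text
time: 36.3
position: [0.5795, -0.145, 0.1283]
eef_rot: [1.618, 0.01, 2.796]
contact_force: [-0.4, -0.1, -4.3]
opening: 0.0115
```

```bash
cat > scr.py <<'E'
from path import *
from loc import *
def scr(name):
    s=read_state(); print(s['time'],s['opening'],tocab(s['position']).round(4),np.round(s['contact_force'],1))
    f=save('scene',name+'.png'); cv2.imwrite('pics/'+name+'z.png',cv2.resize(f['frame'][80:280,150:400,::-1],None,fx=3,fy=3))
    P=tocab(pts(f)); Z=P[...,2]
    zc=s['position'][2]-.11
    m=(f['depth']>0)&(Z>.006)&(Z<zc+.03)&(P[...,0]>-.25)&(P[...,0]<.08)&(abs(P[...,1]+.05)<.13)
    mm=m&(P[...,0]>-.175)
    q=P[mm]; A=np.c_[q[:,:2],np.ones(len(q))]; k=np.ones(len(q),bool)
    for _ in range(4):
        c,*_=np.linalg.lstsq(A[k],q[k,2],rcond=None); k=abs(q[:,2]-A@c)<.004
    print('plane',c.round(4),k.sum()); print(np.percentile(q[k],[1,99],axis=0).round(3).tolist())
    k2=abs(P[...,0]*c[0]+P[...,1]*c[1]+c[2]-Z)<.005
    qq=P[m&k2&(P[...,0]>-.24)]; r=cv2.minAreaRect(qq[:,:2].astype('f4')*1000); print(r,cv2.boxPoints(r).round(0).tolist())
if __name__=='__main__':
    import sys; scr(sys.argv[1])
E
python3 scr.py scene17
```

```text
36.3 0.011477883922094683 [-0.1846 -0.0486  0.0183] [-0.4 -0.1 -4.3]
plane [-0.0615 -0.0064  0.0132] 1668
[[-0.174, -0.151, 0.017], [-0.097, 0.046, 0.026]]
((-82.35258483886719, -44.58489990234375), (316.2168273925781, 208.63194274902344), 5.946836948394775) [[-250.0, 43.0], [-229.0, -165.0], [86.0, -132.0], [64.0, 76.0]]
```

>>> arm_command --pt "0 -0.1 0.005 0 1" --pt "0 -0.07 0 0 1" --pt "0 -0.04 0 0 1" --pt "0 -0.03 0 0 1" --pt "0 -0.02 0 0 1" --pt "0 0 0 0 1" --pt "0 0 0 0 1" --pt "0 0 0 0 1" --pt "0 0 0 0 1" --pt "0 0 0 0 1"

```text
time: 37.18
position: [0.5797, -0.1454, 0.1221]
eef_rot: [1.618, 0.012, 2.796]
contact_force: [0.7, -0.3, -3.5]
opening: 0.0113
```

```bash
python3 scr.py scene18
```

```text
37.1833 0.011252824624725776 [-0.1849 -0.0489  0.0121] [ 0.7 -0.3 -3.5]
plane [-0.0601 -0.0079  0.0071] 1646
[[-0.174, -0.151, 0.011], [-0.098, 0.046, 0.02]]
((-167.31167602539062, -52.288612365722656), (144.01736450195312, 202.98085021972656), 1.705461025238037) [[-242.0, 47.0], [-236.0, -156.0], [-92.0, -152.0], [-98.0, 51.0]]
```

>>> arm_command --pt "0 -0.06 0 0 1" --pt "0 -0.04 0 0 1" --pt "0 0 0 0 0.86" --pt "0 0 0 0 0.84" --pt "0 0 0 0 0.82" --pt "0 0 0 0 0.8" --pt "0 0 0 0 0.76" --pt "0 0 0 0 0.7" --pt "0 0 0 0 0.6" --pt "0 0 0 0 0.5"

```text
time: 38.07
position: [0.5798, -0.1456, 0.1194]
eef_rot: [1.617, 0.012, 2.796]
contact_force: [-0.1, -0.5, -0.1]
opening: 0.0422
```

```bash
python3 scr.py scene19
```

```text
38.0667 0.04220641678040911 [-0.1851 -0.049   0.0094] [-0.1 -0.5 -0.1]
plane [-0.0038  0.0001  0.0124] 1721
[[-0.174, -0.152, 0.01], [-0.098, 0.046, 0.016]]
((-162.04885864257812, -52.9716796875), (131.89572143554688, 202.4651336669922), 1.3107131719589233) [[-230.0, 47.0], [-226.0, -156.0], [-94.0, -153.0], [-98.0, 50.0]]
```

View pics/scene19z.png

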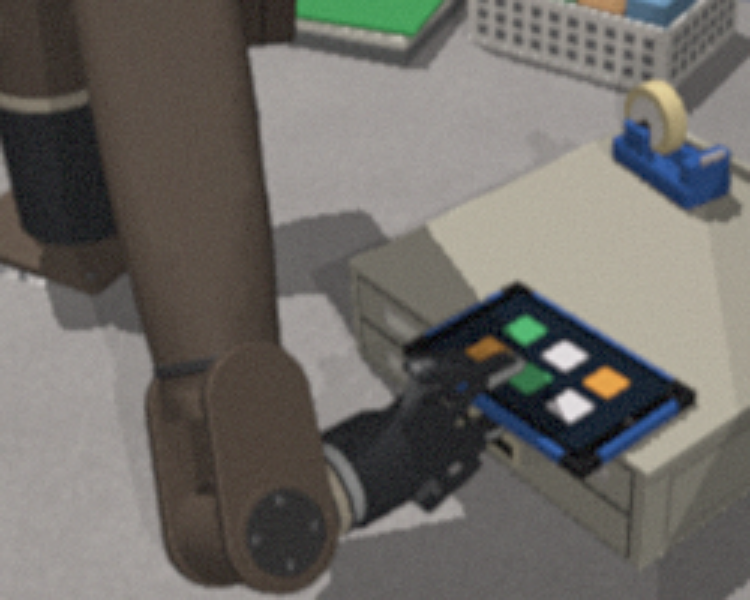

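>>> arm_command --pt "0 0 -0.2 0 0.5" --pt "0 0 -0.5 0 0.5" --pt "0 0 -0.7 0 0.4" --pt "0 0 -0.7 0 0.2" --pt "0 0.03 -0.5 0.5 0" --pt "0 0.03 -0.3 1 0" --pt "0 0 0 1 0" --pt "0 0 0 1 0" --pt "0 0 0 1 0" --pt "0 0 0 1 0"

```text
time: 38.95
position: [0.5497, -0.2287, 0.1249]
eef_rot: [1.623, -0.432, 2.773]
contact_force: [-0.2, 0.2, 0.3]
opening: 0.0856
```

>>> arm_command --pt "0 0 0 1 0" --pt "0 0 0 1 0" --pt "0 0 0 1 0" --pt "0 0 0 1 0" --pt "0 0 0 1 0" --pt "0 0 0 1 0" --pt "0 0 0 1 0" --pt "0 0 0 1 0" --pt "0 0 0 1 0" --pt "0 0 0 1 0"

```text
time: 39.78
position: [0.5498, -0.2286, 0.1249]
eef_rot: [1.712, -1.229, 2.662]
contact_force: [-0.3, -1.2, -0.1]
opening: 0.0852
```

```bash
python3 scr.py scene20; python3 - <<'E'
from path import *
s=read_state(); R=Ro.from_euler('xyz',s['eef_rot']).as_matrix(); print(R.T.round(3)); ang=np.arctan2(R[2,1],R[2,0]); print('turn to make y horizontal', ang, np.round(s['joint_positions'],2))
q=check(cab(-.22,-.049,.014),ang,10); q=check(cab(-.14,-.049,.014),0,10,q)
plan(cab(-.222,-.049,.015),turn=ang,rows=5)
E
```

```text
39.7833 0.08521299829974584 [-0.2733 -0.0497  0.0149] [-0.3 -1.2 -0.1]
plane [-0.0058  0.0009  0.0122] 1732
[[-0.174, -0.151, 0.01], [-0.098, 0.045, 0.016]]
((-162.37490844726562, -52.36913299560547), (131.56224060058594, 203.5050506591797), 1.1886845827102661) [[-230.0, 48.0], [-226.0, -155.0], [-94.0, -153.0], [-99.0, 51.0]]
[[-0.295  0.154  0.943]
 [ 0.893 -0.306  0.33 ]
 [ 0.34   0.939 -0.047]]
turn to make y horizontal 0.3362463638313838 [-0.94  0.7   1.72  1.07  1.91 -1.28]
max step/row [0.007 0.003 0.006 0.006 0.005 0.034] end [-0.87  0.67  1.77  1.13  1.86 -0.95] min [-0.94  0.67  1.72  1.07  1.86 -1.28] max [-0.87  0.7   1.77  1.13  1.91 -0.95]
max step/row [0.012 0.004 0.007 0.01  0.008 0.001] end [-0.75  0.64  1.83  1.22  1.78 -0.94] min [-0.87  0.64  1.77  1.13  1.78 -0.95] max [-0.75  0.67  1.83  1.22  1.86 -0.94]
[[0.02, 0.0, 0.34, np.float64(0.84), 0], [0.02, 0.0, 0.34, np.float64(0.84), 0], [0.01, 0.0, 0.34, np.float64(0.84), 0], [0.02, 0.0, 0.34, np.float64(0.84), 0], [0.01, 0.01, 0.35, np.float64(0.84), 0], [0, 0, 0, 0, 0], [0, 0, 0, 0, 0], [0, 0, 0, 0, 0], [0, 0, 0, 0, 0], [0, 0, 0, 0, 0]]
end [ 0.567  -0.1802  0.1249] tool axes [[0.016, 0.044, 0.999], [0.94, -0.34, 0.0], [0.34, 0.939, -0.047]]
```

View pics/scene20z.png

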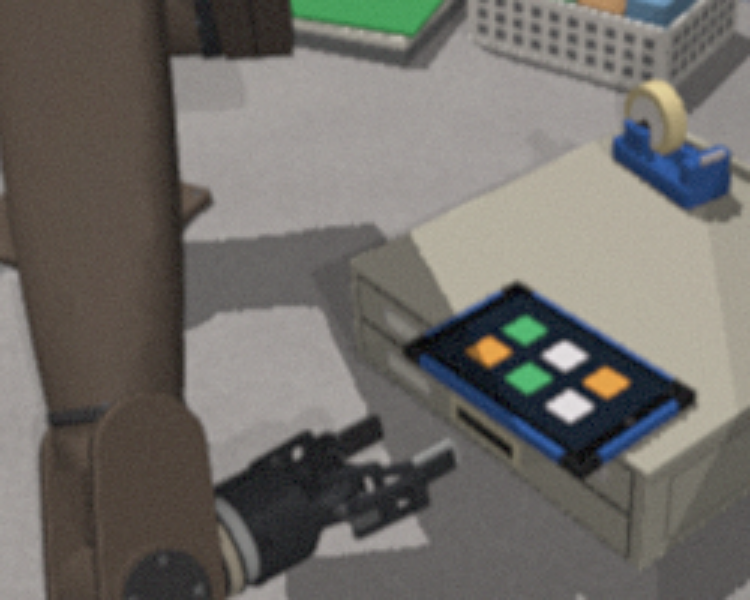

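>>> arm_command --pt "0.02 0 0.34 0.84 0" --pt "0.02 0 0.34 0.84 0" --pt "0.01 0 0.34 0.84 0" --pt "0.02 0 0.34 0.84 0" --pt "0.01 0.01 0.35 0.84 0" --pt "0 0 0 0 0" --pt "0 0 0 0 0" --pt "0 0 0 0 0" --pt "0 0 0 0 0" --pt "0 0 0 0 0"

```text
time: 40.67
position: [0.5673, -0.1796, 0.1247]
eef_rot: [2.983, -1.523, 1.382]
contact_force: [-0.3, 0.0, 0.2]
opening: 0.0853
```

```bash
python3 scr.py scene21; python3 - <<'E'
from path import *
from loc import *
f=dict(np.load('pics/scene21.png.npz')); s=read_state(); R=Ro.from_euler('xyz',s['eef_rot']).as_matrix(); T=np.array(s['position'])
P=pts(f); l=(P-T)@R; m=(f['depth']>0)&(abs(l[...,1])<.07)&(abs(l[...,2]+.035)<.018)&(abs(l[...,0])<.03)&(P[...,2]>.07)
print('finger tops: tool-x max',np.percentile(l[m][:,0],[50,95,99]).round(4),R.T.round(3))
plan(cab(-.145,-.049,.0145),rows=8)
E
```

```text
40.6667 0.08526795159182404 [-0.2213 -0.0491  0.0147] [-0.3  0.   0.2]
plane [-0.0052  0.0007  0.0122] 1732
[[-0.174, -0.152, 0.01], [-0.098, 0.045, 0.016]]
((-165.56787109375, -52.76985168457031), (141.39120483398438, 204.25460815429688), 2.339195728302002) [[-240.0, 46.0], [-232.0, -158.0], [-91.0, -152.0], [-99.0, 52.0]]
finger tops: tool-x max [0.0066 0.0125 0.0132] [[ 0.009  0.047  0.999]
 [ 0.941 -0.339  0.007]
 [ 0.339  0.939 -0.047]]
[[0.01, 0.0, 0.32, 0.0, 0], [0.01, 0.0, 0.32, 0.0, 0], [0.02, 0.0, 0.32, 0.0, 0], [0.01, 0.0, 0.32, 0.0, 0], [0.02, 0.0, 0.31, 0.0, 0], [0.01, 0.01, 0.32, 0.0, 0], [0.02, 0.0, 0.31, 0.0, 0], [0.01, 0.01, 0.32, 0.0, 0], [0, 0, 0, 0, 0], [0, 0, 0, 0, 0]]
end [ 0.5938 -0.1079  0.1244] tool axes [[0.009, 0.047, 0.999], [0.941, -0.339, 0.007], [0.339, 0.939, -0.047]]
```

View pics/scene21z.png

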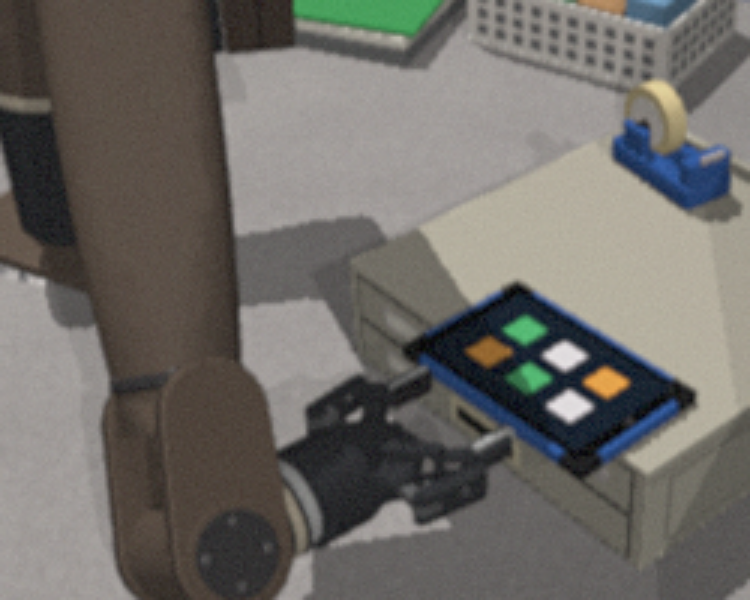

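>>> arm_command --pt "0.01 0 0.25 0 0" --pt "0.01 0 0.25 0 0" --pt "0.01 0.0 0.25 0.0 0" --pt "0.01 0.0 0.25 0.0 0" --pt "0.02 0.0 0.25 0.0 0" --pt "0.01 0 0.25 0.0 0" --pt "0.01 0.0 0.2 0.0 0" --pt "0.01 0 0.2 0.0 0" --pt "0 0 0.1 0 0" --pt "0 0 0 0 0"

```text
time: 41.55
position: [0.5878, -0.1212, 0.1246]
eef_rot: [3.014, -1.524, 1.353]
contact_force: [0.2, -0.1, 0.2]
opening: 0.0853
```

```bash
python3 scr.py scene22
```

```text
41.55 0.08533884812348347 [-0.1594 -0.0481  0.0146] [ 0.2 -0.1  0.2]
plane [-0.0004  0.0013  0.013 ] 2743
[[-0.174, -0.152, 0.009], [-0.051, 0.045, 0.016]]
((-143.50421142578125, -53.05632019042969), (192.516845703125, 202.84335327148438), 0.2968272268772125) [[-240.0, 48.0], [-239.0, -155.0], [-47.0, -154.0], [-48.0, 49.0]]
```

View pics/scene22z.png

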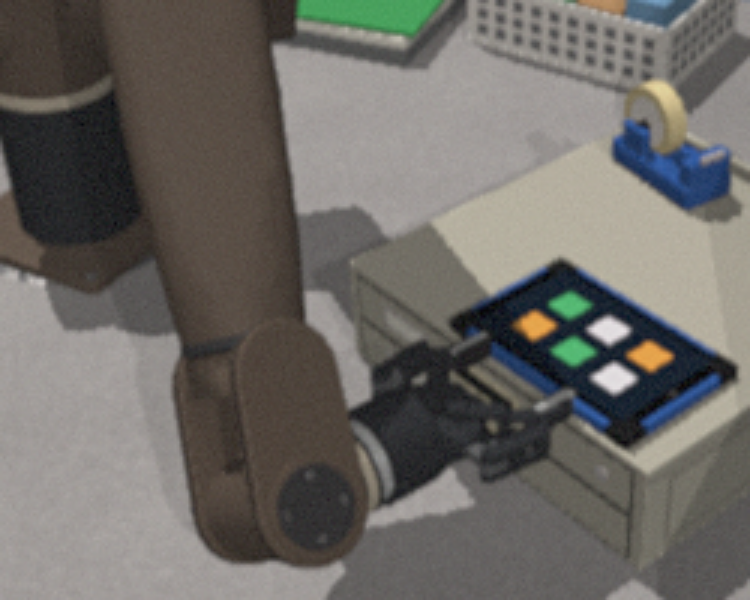

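>>> arm_command --pt "0.01 0 0.2 0 0" --pt "0.01 0 0.25 0 0" --pt "0.01 0.0 0.2 0.0 0" --pt "0.01 0.0 0.15 0.0 0" --pt "0 0.0 0.05 0.0 0" --pt "0 0 0 0.0 0" --pt "0 0.0 -0.3 0.0 0" --pt "0 0 -0.7 0.0 0" --pt "0 0 -0.7 0 0" --pt "0 0 -0.7 0 0"

```text
time: 42.43
position: [0.5714, -0.1667, 0.128]
eef_rot: [3.015, -1.524, 1.353]
contact_force: [0.7, -0.2, -0.8]
opening: 0.0851
```

>>> arm_command --pt "0.3 0 -0.6 0 0" --pt "0.6 0 -0.4 0 0" --pt "0.7 0 -0.3 0 0" --pt "0.7 0 0 0 0" --pt "0.7 0 0 0 0" --pt "0.7 0 0 0 0" --pt "0.3 0 0 0 0" --pt "0 0 0 0 0" --pt "0 0 0 0 0" --pt "0 0 0 0 0"

```text
time: 43.27
position: [0.5596, -0.1967, 0.2484]
eef_rot: [3.053, -1.524, 1.313]
contact_force: [-0.5, -0.5, -0.8]
opening: 0.0853
```

```bash
python3 scr.py scene23; python3 - <<'E'
from path import *
from loc import *
f=dict(np.load('pics/scene23.png.npz')); P=tocab(pts(f)); Z=P[...,2]; v=np.median
hsv=cv2.cvtColor(f['frame'],cv2.COLOR_RGB2HSV)
# tablet: dark/blue non-steel pixels near tablet plane
m=(f['depth']>0)&(Z>.008)&(Z<.018)&(P[...,0]>-.19)&(P[...,0]<.07)&(abs(P[...,1]+.05)<.13)
m=cv2.morphologyEx(m.astype('u1'),cv2.MORPH_OPEN,np.ones((3,3)))>0
q=P[m]; r=cv2.minAreaRect(q[:,:2].astype('f4')*1000); print('tablet',r,cv2.boxPoints(r).round(1).tolist())
for n in ('scene','side'):
    g=dict(np.load(f'pics/{n}0.png.npz')) ; 
    if n=='side': f=save('side','side23.png')
    for nm,fr in (('0',g),('now',f)):
        P=tocab(pts(fr)); ok=(fr['depth']>0)&(abs(P[...,0]-.12)<.06)&(abs(P[...,1])<.18)&(P[...,2]>.03)
        print(n,nm,[np.median(P[ok&(P[...,1]*s>0)],axis=0).round(3).tolist() for s in(-1,1)])
        W=pts(fr); hsv=cv2.cvtColor(fr['frame'],cv2.COLOR_RGB2HSV); mm=(cv2.inRange(hsv,(0,150,80),(8,255,255))>0)&(W[...,1]<-.3)&(fr['depth']>0)&(W[...,2]>.01)&(W[...,2]<.06); print('stapler',np.median(W[mm],axis=0).round(3), mm.sum())
E
```

```text
43.2667 0.08533280832810576 [-0.24   -0.0478  0.1384] [-0.5 -0.5 -0.8]
plane [0.0025 0.0012 0.0132] 2741
[[-0.152, -0.152, 0.009], [-0.025, 0.045, 0.016]]
((-87.51515197753906, -52.09474182128906), (131.91810607910156, 204.44708251953125), 0.4690275490283966) [[-154.0, 50.0], [-153.0, -155.0], [-21.0, -154.0], [-22.0, 51.0]]
tablet ((-87.51515197753906, -52.09474182128906), (131.91810607910156, 204.44708251953125), 0.4690275490283966) [[-154.3000030517578, 49.599998474121094], [-152.60000610351562, -154.89999389648438], [-20.700000762939453, -153.8000030517578], [-22.399999618530273, 50.70000076293945]]
scene 0 [[0.107, -0.114, 0.072], [0.118, 0.093, 0.051]]
stapler [ 0.536 -0.435  0.047] 903
scene now [[0.107, -0.114, 0.072], [0.117, 0.092, 0.051]]
stapler [ 0.537 -0.435  0.047] 855
side 0 [[0.105, -0.105, 0.072], [0.118, 0.106, 0.052]]
stapler [ 0.522 -0.432  0.047] 1323
side now [[0.105, -0.105, 0.072], [0.118, 0.05, 0.051]]
stapler [ 0.522 -0.433  0.047] 1359
```

View pics/scene23.png

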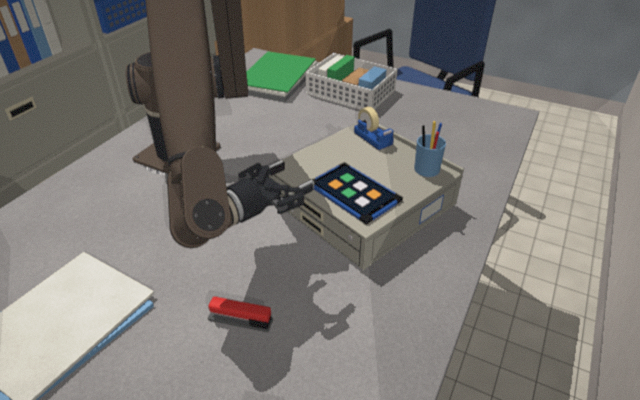

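The picture shows the tablet flat and screen up around pixel (358,190). It is wholly on the cabinet's top, about 26 mm in from the front edge and 26 mm in from the right side. The gripper is clear of it, and the other objects have not moved. Handing in.

```bash
python3 - <<'E'
from h import *
print(manip.sign_off()); print(read_state()['time'])
E
```

```text
the job is handed in; nothing more can be done
None
the job is handed in; nothing more can be done
```

The tablet is turned over and lies flat, screen up, wholly on the cabinet's top. I handed the job in at about 43 s, and `sign_off` gave no verdict.

**What I did**
- **Sliding out:** I pushed the tablet straight out with the open fingers until it overhung the front edge by about 47 mm.
- **Tilting the tool:** the moves only shift the tool and turn it about its own axis. To point it level I pushed repeatedly against the arm's reach limit, where the arm gives up orientation for position and the tilt stays.
- **Turning over:** I gripped the overhanging edge, lifted it about 14 cm and turned it half a turn about the tool axis. I set its inner edge down and opened the fingers slowly.
- **Pushing in:** I pushed the tablet fully onto the top and drew the arm clear.

**Last checks**
- **Tablet pose:** it lies flat within about 0.2°. In the cabinet's frame its corners lie at x from −154 to −21 mm and y from −155 to +51 mm, all inside the limits.
- **Other objects:** pen pot, tape dispenser and stapler are within about 1 mm of their start positions in the scene view.

**What disagreed**
- **Tape dispenser:** the side view put its median point 56 mm away in y from the first reading. The arm may have been hiding part of it. I did not look into this, and I relied on the scene view, where it had not moved.
- **Fingertips:** they measured about 5 mm behind the reported TCP when nearly shut and about 18 mm behind when open, not 17 mm ahead as stated. Because of this, my first push passed over the tablet without moving it.

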